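# Put the matches away in the child-safe box

### The arm

A 6-joint arm with a two-finger parallel gripper is mounted at the origin on a cart in front of the work surface, level with it; the furniture and walls round the work are solid. World frame = base frame: x ahead of the robot, y to its left, z up, the work surface at z = 0. Lengths are in m, angles in degrees, forces in N, time in s.
With the tool pointing down it reaches from about 0.4 to 0.825 m from the base axis. Payload 7 kg.
Tool frame: the origin (TCP) lies midway between the tips of the shut fingers; the grasp point (between the pads) lies 19 mm behind it; z points along the fingers, y is the line along which they close (so a half turn about z gives the same grasp; the last joint's range is limited). The gripper opens to 88 mm and grips with 3 to 60 N. Pads are 19 mm wide; open, the fingers measure 130 mm over their backs; the gripper's body (78 mm by 193 mm) begins 47 mm behind the grasp point.
Start: joints at [-49.383, 20.546, 0.682, 0, -70.136, -16.507], TCP at [0.276, -0.616, 0.227] pointing down, gripper open.
Joint ranges: [-176.03, 176.03], [-82.01, 121.73], [-58.28, 71.71], [-173.87, 95.51], [-174.79, -0.11], [-173.66, 173.66]. Speed limits (degrees/s): [136.94, 136.94, 172.46, 180, 180, 180].

### API

Orientations are given as [roll, pitch, yaw] about the fixed x, y, z axes, in that order (R = Rz(yaw) Ry(pitch) Rx(roll)).
In Python, from plant import r gives the robot as it stands. The module is installed in compiled form; this text tells all that it offers.
- The arm moves only by the tool play_rows, never from a script. Its argument "rows" is a list of rows, each an object with "slide": the shift along the tool's x, y, z as a fraction of full scale, a list of three; "delta_rot": the turn, a rotation vector about the tool's x, y, z as a fraction of full scale, a list of three; "fingers": the opening, from -1 (shut) to 1 (fully open). In form: [{"slide": [x, y, z], "delta_rot": [rx, ry, rz], "fingers": fingers}, ...]. A call has 1 to 8 rows; each row shifts and turns the commanded pose from where the row before left it, along the tool's axes as they then stand; what a row does not reach is not made up. Full scale, the value 1, is 0.15 m for a shift and 0.08 rad for a turn. A row lasts 1/8 s, in which the tool goes at most 62.5 mm and 10.7 degrees, less where a joint would pass 70% of its speed; a pose out of reach is approached as far as the arm can. A call with a number of a shift or a turn outside -1 to 1 is refused whole. A call with a gripper value outside its range is refused whole. The fingers move at their own pace and stop on an object; "squeeze" is the grip in N (left out, the last holds). Time passes only in rows, so rows that do not move let the fingers close. It gives the time, the measured TCP pose, the force, the opening and the grip force at its end, in the units of the state.
- r.get_state(): the state, without advancing time (a new reading comes with each control period).
- r.capture(name): name is "scene" or "top" or "wrist"; returns a dict with "image" (420x560x3 uint8, blue, green, red), "fx", "fy", "cx", "cy" (pixels), "distortion" ([k1, k2, p1, p2, k3] as OpenCV has them; the pictures are not rectified), "R" (3x3) and "t" (3): a world point X has camera coordinates R X + t; the wrist camera has in their place "T_tool_cam" (4x4, takes a point from camera to tool coordinates, whose origin is the TCP and whose axes are the flange's). Camera axes: x right, y down, z forward; pixel columns grow to the right and rows downward; lengths in m; the calibration is good to about 2 mm. A picture is of the moment at which its call begins: read the wrist's pose just before it. There is no depth.
- r.close_job(): hands the job in; it is judged then, once.
The state is a dict: "time_s": time; "joints": joint angles; "qd": joint speeds; "joint_torque": joint torques, N m; "tcp_pos": TCP position; "eef_rot": TCP orientation; "contact_force": force on the tool from outside, world axes, zero at the start; "moment": the same for the moment, N m; "gripper_width": finger opening in m; "gripper_force": force on a finger pad.
Only numpy, scipy, OpenCV 4.12 (cv2) and the standard library are available. Lean on these libraries where they do the work, as an engineer would, in place of code of your own. Each camera call takes 0.05 s, during which the arm holds its last target. There are 200 camera calls.

### The job

Put the matchbox away in the child-safe compartment under the spice shelf: hold the cover's tab pressed down while you slide the cover fully open, lay the matchbox flat inside, and slide the cover fully shut again so that the tab springs back up and locks it. Leave the jars, the shaker and the cup standing where they are.

Things in the scene. Friction and masses are not known exactly. Their poses are not given: they have to be found in the camera images.
- organiser: Fixed wooden stand: box 124 (x) x 240 (y) x 96 mm high, origin centre of underside, open front to -x (the robot's side), +y its left. Above it a shelf over the full width, x -26 to 76 mm, underside 250, top 262 mm high, on two rear posts (x 62 to 76); it overhangs compartment and fin, so reach in leaning about 24 to 40 degrees, wrist to the front. Left half: deck 67 mm high, over which the cover slides.
- compartment (a point): Middle of the compartment's floor (48 mm above the worktop), at organiser (0, -60) mm; axes as the organiser's. Clear opening 104 x 104 mm. Rails 10 mm wide along front and rear reach 96 mm above the worktop, the right end wall 87 mm, the deck on its left 67 mm.
- cover (a joint): Slide of the cover along the organiser's +y: 0 shut, 0.108 m fully open. Flat board 112 x 112 mm, top 92 mm above the worktop; friction about 1 N. While the tab is up, teeth under the rails lock it, both ways, at every 18 mm from 0 to 108 mm (2 mm play): hold the tab down all through the slide.
- tab (a joint): Travel of the release tab in the cover: 0 up, 0.008 m fully down. Beyond about 0.0065 the cover is free to slide. Its spring pushes up with 4 N when up, 9 N when down. The tab is a plate 40 x 48 mm, level with the cover's top, that carries the thumb fin.
- fin (a point): Middle of the top edge of the thumb fin on the tab; axes as the organiser's; moves with cover and tab. Upright plate 30 (x) x 10 (y) x 26 mm high; top 118 mm above the worktop with the tab up, 110 down. Pinch its 10 mm and push down, or press and push it. Cover shut: at organiser (-11, -60) mm.
- matchbox: Closed matchbox, 36 (its x) x 52 (its y) x 16 mm (z), about 20 g, lying flat on the worktop among the loose things, on the left or the right of the organiser. Origin: centre of its underside; its long side points within about 40 degrees of away from the robot. It fits flat in the compartment either way round; lying flat it passes 7 mm under the lowest part of the sliding cover.
- honey_jar: Bystander: honey jar with a red lid, 64 mm wide, 97 mm high, origin centre of underside.
- salt_shaker: Bystander: glass salt shaker with a grey cap, 44 mm wide, 90 mm high, origin centre of underside.
- espresso_cup: Bystander: small white espresso cup, 64 mm wide (91 with its handle), 50 mm high, origin centre of underside.
- spice_a: Bystander: spice jar with a red cap, 45 mm wide, 106 mm high, standing on the organiser's shelf; origin centre of underside.
- spice_b: Bystander: as spice_a.
- spice_c: Bystander: as spice_a.
Things that resemble listed ones, but are neither listed nor needed, are in the scene too. Leave any yellow look-alike of the matchbox alone.

How it is judged (in metres and radians):
On the way, in this order (a step that is already met when the one before it is completed fails the run):
1. the cover is slid fully open (at least 98 mm) (value of joint cover above 0.098 m), for 0.2 s.
2. the matchbox lies flat on the compartment's floor, let go (x of matchbox in the frame of compartment between -0.04 and 0.04 m and y of matchbox in the frame of compartment between -0.04 and 0.04 m and z of matchbox in the frame of compartment below 0.005 m and angle between matchbox's own z axis and vertical below 0.1 rad and contact force between matchbox and the fingers below 0.05 N), for 0.2 s.
At the end, for the whole second after the job is handed in: Cover shut (within 4 mm), its tab sprung up (within 1.5 mm); matchbox flat (within 0.1 rad), still and let go on the compartment floor (underside within 5 mm of it, centre within 40 mm of the middle each way). Jars, shaker and cup stand within 30 mm of their starts (value of joint cover below 0.004 m and value of joint tab below 0.0015 m and x of matchbox in the frame of compartment between -0.04 and 0.04 m and y of matchbox in the frame of compartment between -0.04 and 0.04 m and z of matchbox in the frame of compartment below 0.005 m and angle between matchbox's own z axis and vertical below 0.1 rad and linear speed of matchbox below 0.02 m/s); the robot touches nothing.
It fails at once if a jar, the shaker or the cup is moved by more than 30 mm or tipped by more than 0.4 rad (distance of any of honey_jar, salt_shaker, espresso_cup, spice_a, spice_b, spice_c from where it was at the start of the episode above 0.03 m or angle between any of honey_jar, salt_shaker, espresso_cup, spice_a, spice_b, spice_c's own z axis and vertical above 0.4 rad).
It also fails if it takes over 72 s, if anything falls off the work surface, if the arm or the gripper's body presses on something with over 40 N, if the wrist force passes 120 N, or if a joint passes its speed limit or range.

## Working session

There is one attempt and no reset: what is moved stays moved. The work goes in short steps, Python scripts to look and compute and a tool call to move; the robot and the scene stay as the last step left them, time stands still between calls to the robot, and variables do not carry over. Pictures are saved under pics/ and viewed, at most 10 in all, crops included, and the job is handed in when it is done.

Besides the shell and the picture viewer there is one more tool, called after ">>>" by a JSON object that holds its "name" and its "arguments", one argument or row to a line. play_rows: Moves the arm, as the interface text tells. Shift numbers are shares of 0.15 m and turn numbers shares of 0.08 rad, none past 1 either way. Its arguments: {"type":"object","properties":{"rows":{"type":"array"},"squeeze":{"type":"number"}},"required":["rows"]}

```bash
mkdir -p pics
cat > h.py <<'E'
import numpy as np, cv2
from scipy.spatial.transform import Rotation as Ro
from plant import r
def snap(cam,fn):
    s=r.get_state(); c=r.capture(cam); cv2.imwrite('pics/'+fn,c['image'])
    if cam=='wrist':
        Rt=Ro.from_euler('xyz',s['eef_rot'],degrees=True).as_matrix(); T=c['T_tool_cam']
        Rwc=Rt@np.array(T)[:3,:3]; o=Rt@np.array(T)[:3,3]+np.array(s['tcp_pos'])
        R=Rwc.T; t=-R@o
    else: R=np.array(c['R']);t=np.array(c['t'])
    np.savez('pics/'+fn+'.npz',K=np.array([[c['fx'],0,c['cx']],[0,c['fy'],c['cy']],[0,0,1]]),d=np.array(c['distortion']),R=R,t=t)
def px(fn,u,v,z):
    c=np.load('pics/'+fn+'.npz'); p=cv2.undistortPoints(np.array([[[u,v]]],float),c['K'],c['d'])[0,0]
    d=c['R'].T@np.array([p[0],p[1],1]); o=-c['R'].T@c['t']
    return np.round(o+d*(z-o[2])/d[2],4)
def proj(fn,X):
    c=np.load('pics/'+fn+'.npz'); return np.round(cv2.projectPoints(np.array(X,float).reshape(-1,3),cv2.Rodrigues(c['R'])[0],c['t'],c['K'],c['d'])[0][:,0],1)
def st():
    s=r.get_state(); print({k:np.round(s[k],4) for k in ('time_s','tcp_pos','eef_rot','joints','contact_force','gripper_width','gripper_force')})
E
python3 - <<'E'
from h import *
snap('scene','s0.png');snap('top','t0.png');st()
a=cv2.imread('pics/s0.png');b=cv2.imread('pics/t0.png')
cv2.imwrite('pics/s0b.png',cv2.resize(a,(800,600)));cv2.imwrite('pics/t0b.png',cv2.resize(b,(800,600)))
for f in('s0.png','t0.png'):
  c=np.load('pics/'+f+'.npz');print(-c['R'].T@c['t'],c['R'][2],c['K'][0])
E
```

```text
{'time_s': np.float64(0.1), 'tcp_pos': array([ 0.2755, -0.6157,  0.2257]), 'eef_rot': array([ 1.799132e+02, -8.300000e-03, -1.558986e+02]), 'joints': array([-4.93845e+01,  2.05892e+01,  6.39900e-01, -1.78000e-02,
       -7.01363e+01, -1.65080e+01]), 'contact_force': array([ 0.9233,  0.9815, -1.1663]), 'gripper_width': np.float64(0.0875), 'gripper_force': np.float64(0.0)}
[0.08742579 0.78452437 1.03011647] [ 0.32724084 -0.65847872 -0.67773093] [410.01347602   0.         283.44095291]
[ 9.32031112e-02 -2.02575747e-04  1.62116458e+00] [ 0.26457323 -0.01859263 -0.96418635] [532.53114736   0.         280.39318012]
```

View pics/t0b.png

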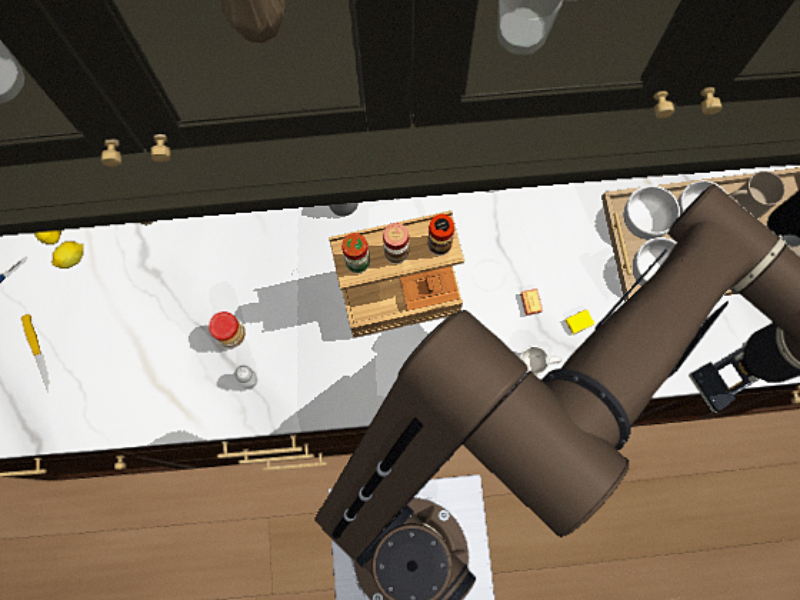

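View pics/s0b.png

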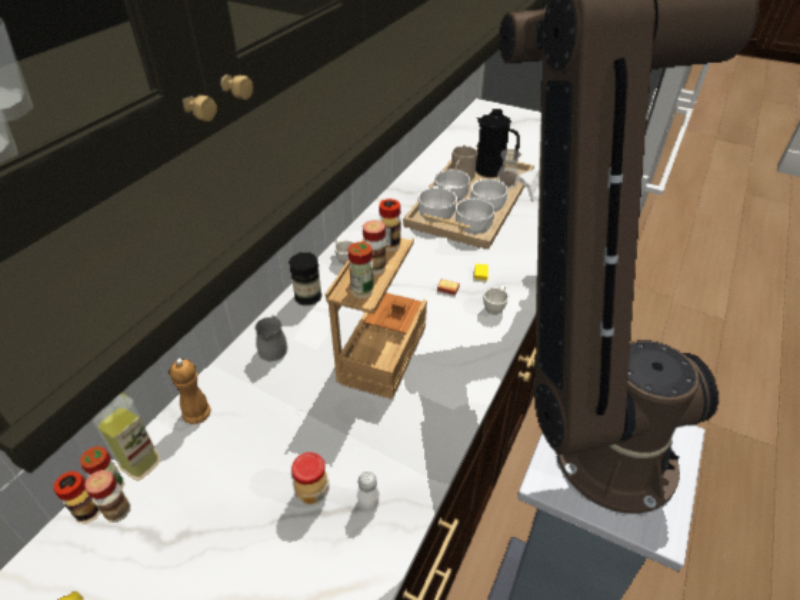

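The top view shows the organiser at about (330–465, 215–335), the orange matchbox at (531, 301), the yellow look‑alike at (579, 321), and the cup at (540, 358). The jar and shaker are to the left, at (227, 327) and (245, 376). The scene view agrees. I'll enlarge the middle.

Run:
```python
from h import *
b=cv2.imread('pics/t0.png')[140:275,220:420]
cv2.imwrite('pics/t0c.png',cv2.resize(b,(800,540),interpolation=cv2.INTER_CUBIC))
```

```text
(no output)
```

View pics/t0c.png

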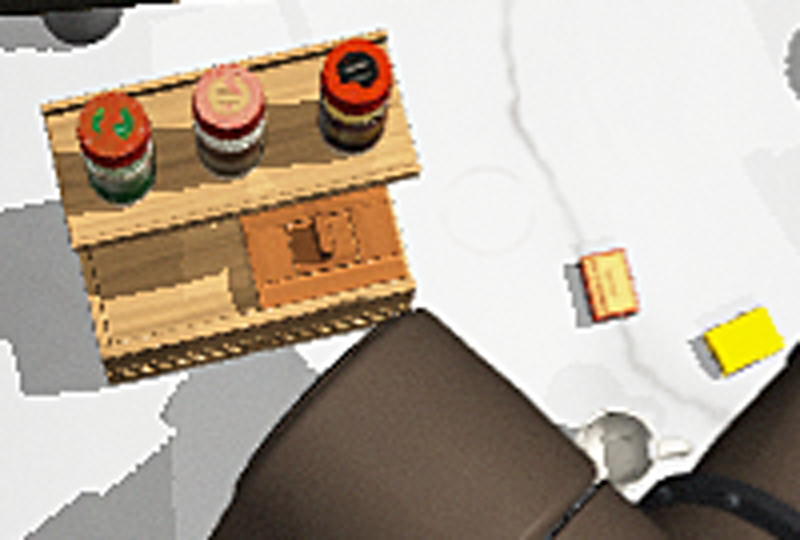

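The crop shows the shelf corners at (43,103), (385,30), (420,172), (76,245). The front rail runs (107,355)–(412,290), the fin is at about (322,238), and the matchbox top corners are near (582,257), (624,249), (637,312), (594,322).

Run:
```python
from h import *
from scipy.optimize import least_squares
f='t0.png'
P=lambda u,v,z:px(f,220+u/4-.375,140+v/4-.375,z)
pts=[((43,103),(76,120),.262),((385,30),(76,-120),.262),((420,172),(-26,-120),.262),((76,244),(-26,120),.262),((107,355),(-62,120),.096),((412,290),(-62,-120),.096)]
W=[P(*a,z) for a,_,z in pts];L=np.array([b for _,b,_ in pts])/1000
def tr(p,l):
    c,s=np.cos(p[2]),np.sin(p[2]);return np.array([p[0]+c*l[0]-s*l[1],p[1]+s*l[0]+c*l[1]])
q=least_squares(lambda p:np.concatenate([tr(p,l)-w[:2] for l,w in zip(L,W)]),[.6,0,0])
print(q.x,np.degrees(q.x[2]),np.round(q.fun.reshape(-1,2)*1000,1))
print('fin',tr(q.x,(-.011,-.06)),P(322,236,.118),'comp',tr(q.x,(0,-.06)))
m=[P(u,v,.016) for u,v in((582,257),(624,249),(637,312),(594,322))];print(m,np.mean(m,0))
for a,b in((0,1),(1,2),(2,3),(3,0)): print(np.linalg.norm(m[a]-m[b]),np.degrees(np.arctan2(*(m[b]-m[a])[1::-1])))
print('cup',P(622,447,.04),'handle',P(685,447,.03),'yellow',P(743,341,.016))
print('spices',[P(*a,.36) for a in((115,125),(230,95),(357,70))])
```

```text
[ 0.54080262 -0.03118863  0.12399451] 7.10436183803701 [[-1.1  0.2]
 [-1.9 -1.3]
 [ 0.6 -1.9]
 [-0.8  2.7]
 [ 0.7  4.7]
 [ 2.5 -4.4]]
fin [ 0.5373077  -0.09208842] [ 0.533  -0.0901  0.118 ] comp [ 0.54822324 -0.09072798]
[array([ 0.5264, -0.2975,  0.016 ]), array([ 0.5297, -0.3313,  0.016 ]), array([ 0.4781, -0.3342,  0.016 ]), array([ 0.4733, -0.2997,  0.016 ])] [ 0.501875 -0.315675  0.016   ]
0.033960712595586084 -84.42370671502015
0.05168142799884686 -176.78327231337008
0.0348323125847251 97.92073990164113
0.05314555484704246 2.372479567332678
cup [ 0.3692 -0.303   0.04  ] handle [ 0.3663 -0.3528  0.03  ] yellow [ 0.4471 -0.4132  0.016 ]
spices [array([0.5468, 0.0461, 0.36  ]), array([ 0.5598, -0.0276,  0.36  ]), array([ 0.5688, -0.1089,  0.36  ])]
```

```bash
cat >> h.py <<'E'
OX,OY,OA=.5408,-.0312,7.1
def org(x,y,z):  # organiser mm -> world m
    v=Ro.from_euler('z',OA,degrees=True).apply([x/1000,y/1000,z/1000]); return v+[OX,OY,0]
def go(p=None,e=None):
    s=r.get_state(); R=Ro.from_euler('xyz',s['eef_rot'],degrees=True); d=np.zeros(3)
    if p is not None: print('slide',np.round(R.inv().apply(np.array(p)-s['tcp_pos'])/.15,3),'to',np.round(p,4))
    if e is not None:
        v=(R.inv()*Ro.from_euler('xyz',e,degrees=True)).as_rotvec()/.08; print('rot',np.round(v,3))
        if p is not None: print(' slide after rot',np.round(Ro.from_euler('xyz',e,degrees=True).inv().apply(np.array(p)-s['tcp_pos'])/.15,3))
E
python3 - <<'E'
from h import *
print(np.round(r.capture('wrist')['T_tool_cam'],3))
go([.43,-.15,.27],[180,30,-172.9])
E
```

```text
[[ 0.002 -0.955 -0.297  0.08 ]
 [ 1.     0.002 -0.001  0.001]
 [ 0.001 -0.297  0.955 -0.159]
 [ 0.     0.     0.     1.   ]]
slide [-2.208  2.414 -0.292] to [ 0.43 -0.15  0.27]
rot [ 0.986 -6.5    3.62 ]
 slide after rot [-1.364  2.954  0.448]
```

>>> {"name": "play_rows", "arguments": {
  "rows": [
    {"slide": [-0.25, 0.27, -0.05], "delta_rot": [0, 0, 0], "fingers": 1},
    {"slide": [-0.25, 0.27, -0.05], "delta_rot": [0, 0, 0], "fingers": 1},
    {"slide": [-0.25, 0.27, -0.05], "delta_rot": [0, 0, 0], "fingers": 1},
    {"slide": [-0.25, 0.27, -0.05], "delta_rot": [0, 0, 0], "fingers": 1},
    {"slide": [-0.25, 0.27, -0.05], "delta_rot": [0, 0, 0], "fingers": 1},
    {"slide": [-0.25, 0.27, -0.05], "delta_rot": [0, 0, 0], "fingers": 1},
    {"slide": [-0.25, 0.27, -0.05], "delta_rot": [0, 0, 0], "fingers": 1},
    {"slide": [-0.25, 0.27, -0.05], "delta_rot": [0, 0, 0], "fingers": 1}
  ]
}}

```text
time_s: 1.15
tcp_pos: [0.4173, -0.1961, 0.2869]
eef_rot: [-180.0, 0.0, -155.9]
contact_force: [0.6, -0.4, -0.4]
gripper_width: 0.0873
gripper_force: 0.0
```

>>> {"name": "play_rows", "arguments": {
  "rows": [
    {"slide": [0, 0, 0], "delta_rot": [0.123, -0.812, 0.453], "fingers": -0.3},
    {"slide": [0, 0, 0], "delta_rot": [0.123, -0.812, 0.453], "fingers": -0.3},
    {"slide": [0, 0, 0], "delta_rot": [0.123, -0.812, 0.453], "fingers": -0.3},
    {"slide": [0, 0, 0], "delta_rot": [0.123, -0.812, 0.453], "fingers": -0.3},
    {"slide": [0, 0, 0], "delta_rot": [0.123, -0.812, 0.453], "fingers": -0.3},
    {"slide": [0, 0, 0], "delta_rot": [0.123, -0.812, 0.453], "fingers": -0.3},
    {"slide": [0, 0, 0], "delta_rot": [0.123, -0.812, 0.453], "fingers": -0.3},
    {"slide": [0, 0, 0], "delta_rot": [0.123, -0.812, 0.453], "fingers": -0.3}
  ]
}}

```text
time_s: 2.15
tcp_pos: [0.4169, -0.1978, 0.2866]
eef_rot: [-180.0, 30.1, -173.0]
contact_force: [0.2, -0.5, 0.4]
gripper_width: 0.0308
gripper_force: 0.0
```

Run:
```python
from h import *
st(); go(org(-11,-60,106)-0.12*Ro.from_euler('z',OA,degrees=True).apply([.5,0,-.866]),[180,30,-172.9])
```

```text
{'time_s': np.float64(2.15), 'tcp_pos': array([ 0.4169, -0.1978,  0.2866]), 'eef_rot': array([-179.962 ,   30.1365, -172.9671]), 'joints': array([ -7.5724, -17.5309, -33.3316, -10.2032, -45.3214, -70.0886]), 'contact_force': array([ 0.2089, -0.502 ,  0.4222]), 'gripper_width': np.float64(0.0308), 'gripper_force': np.float64(0.0)}
slide [-0.161  0.601  0.684] to [ 0.4778 -0.0995  0.2099]
rot [-0.016  0.03  -0.013]
 slide after rot [-0.163  0.6    0.684]
```

>>> {"name": "play_rows", "arguments": {
  "rows": [
    {"slide": [-0.04, 0.3, 0.1], "delta_rot": [0, 0, 0], "fingers": -0.3},
    {"slide": [-0.04, 0.3, 0.1], "delta_rot": [0, 0, 0], "fingers": -0.3},
    {"slide": [-0.04, 0, 0.24], "delta_rot": [0, 0, 0], "fingers": -0.3},
    {"slide": [-0.04, 0, 0.24], "delta_rot": [0, 0, 0], "fingers": -0.3},
    {"slide": [0, 0, 0], "delta_rot": [0, 0, 0], "fingers": -0.3}
  ]
}}

```text
time_s: 2.78
tcp_pos: [0.4759, -0.1047, 0.2083]
eef_rot: [-179.9, 29.6, -172.9]
contact_force: [-0.3, -0.8, 0.3]
gripper_width: 0.0307
gripper_force: 0.0
```

Run:
```python
from h import *
st(); snap('wrist','w1.png'); a=cv2.imread('pics/w1.png'); 
print(proj('w1.png',[org(-11,-60,118),org(-26,-60,118),org(4,-60,118),org(-62,-120,96),org(-56,-116,92),org(-56,-4,92)]))
cv2.imwrite('pics/w1b.png',cv2.resize(a,(800,600)))
```

```text
{'time_s': np.float64(2.775), 'tcp_pos': array([ 0.4759, -0.1047,  0.2083]), 'eef_rot': array([-179.8901,   29.6446, -172.8578]), 'joints': array([  13.224 ,  -13.4064,  -48.5521,    7.2378,  -25.5365, -101.8283]), 'contact_force': array([-0.3429, -0.8319,  0.2643]), 'gripper_width': np.float64(0.0307), 'gripper_force': np.float64(0.0)}
[[282.6 214.8]
 [282.8 203.9]
 [282.4 224.9]
 [215.2 157.5]
 [221.3 160.2]
 [344.7 160.5]]
```

View pics/w1b.png

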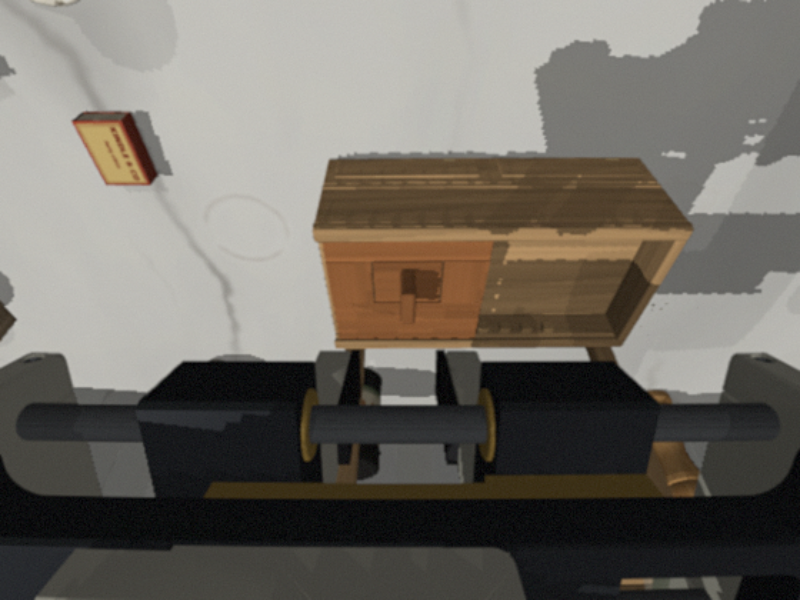

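The wrist view shows the cover shut, with the fin top at about (408, 297–322). I predicted (404, 291–321). The front rail corners are at (314, 230) and (691, 232). The matchbox is at (115, 148).

Run:
```python
from h import *
import h
f='w1.png'; S=.7
a=px(f,314*S,229*S,.096);b=px(f,691*S,231*S,.096);print(a,b,np.linalg.norm(b-a),np.degrees(np.arctan2(b[1]-a[1],b[0]-a[0]))-90)
print('fin',px(f,408*S,309.5*S,.118), org(-11,-60,118))
print('front corners exp',org(-62,-120,96),org(-62,120,96))
m=[px(f,u*S,v*S,.016) for u,v in((76,119),(131,119.5),(156,184),(104,184))];print(m,np.mean(m,0))
s=r.get_state(); F=px(f,408*S,309.5*S,.118); F[2]=.106
go(F,[180,30,-172.9])
```

```text
[ 0.4967 -0.154   0.096 ] [0.4675 0.0815 0.096 ] 0.23730337123606143 7.068115896629905
fin [ 0.5396 -0.0889  0.118 ] [ 0.53730044 -0.09209953  0.118     ]
front corners exp [ 0.4941076  -0.15794312  0.096     ] [0.46444324 0.08021654 0.096     ]
[array([ 0.483, -0.332,  0.016]), array([ 0.4791, -0.2928,  0.016 ]), array([ 0.531 , -0.2898,  0.016 ]), array([ 0.5358, -0.3315,  0.016 ])] [ 0.507225 -0.311525  0.016   ]
slide [-0.035  0.056  0.815] to [ 0.5396 -0.0889  0.106 ]
rot [-0.024 -0.057  0.003]
 slide after rot [-0.031  0.054  0.816]
```

>>> {"name": "play_rows", "arguments": {
  "rows": [
    {"slide": [-0.03, 0.05, 0.25], "delta_rot": [0, -0.06, 0], "fingers": -0.3},
    {"slide": [0, 0, 0.25], "delta_rot": [0, 0, 0], "fingers": -0.3},
    {"slide": [0, 0, 0.15], "delta_rot": [0, 0, 0], "fingers": -0.3},
    {"slide": [0, 0, 0.08], "delta_rot": [0, 0, 0], "fingers": -0.3},
    {"slide": [0, 0, 0], "delta_rot": [0, 0, 0], "fingers": -0.3}
  ]
}}

```text
time_s: 3.45
tcp_pos: [0.5335, -0.0943, 0.1208]
eef_rot: [179.7, 29.9, -173.0]
contact_force: [-0.2, 0.6, 0.4]
gripper_width: 0.0308
gripper_force: 0.0
```

```bash
sed -i 's/^OX,OY,OA=.*/OX,OY,OA=.5433,-.0285,7.1/' h.py
python3 - <<'E'
from h import *
st(); go(org(-11,-60,106),[180,30,-172.9]); snap('wrist','w2.png')
cv2.imwrite('pics/w2b.png',cv2.resize(cv2.imread('pics/w2.png')[150:330,160:400],(800,600)))
E
```

```text
{'time_s': np.float64(3.45), 'tcp_pos': array([ 0.5335, -0.0943,  0.1208]), 'eef_rot': array([ 179.7448,   29.8703, -172.9997]), 'joints': array([   8.5606,    0.947 ,  -58.209 ,   28.1138,   -1.1076, -119.4624]), 'contact_force': array([-0.2208,  0.567 ,  0.3926]), 'gripper_width': np.float64(0.0308), 'gripper_force': np.float64(0.0)}
slide [0.009 0.026 0.109] to [ 0.5398 -0.0894  0.106 ]
rot [ 0.045 -0.028 -0.019]
 slide after rot [0.01  0.027 0.108]
```

View pics/w2b.png

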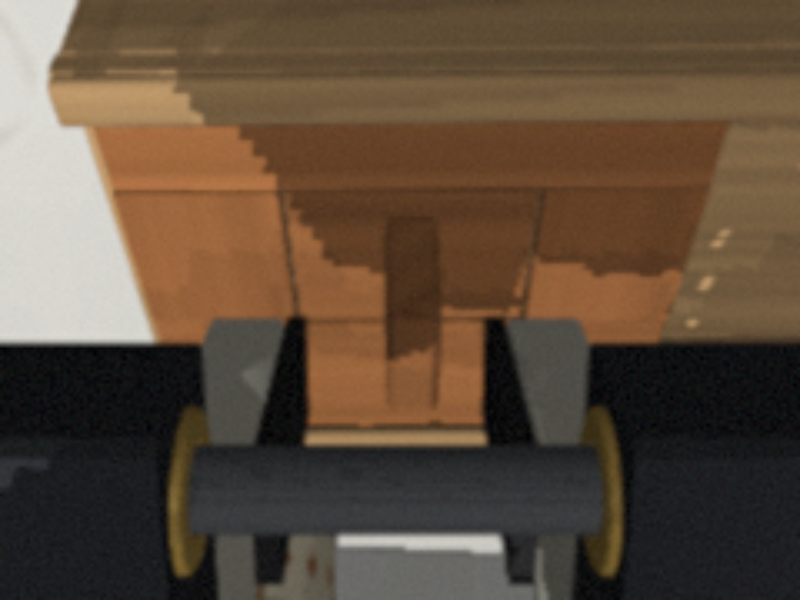

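The zoomed wrist view shows the fin (385–440, 215–405) centred between the finger pads (305 and 487), slightly to the right. But joint 3 (-58.2) is at its limit and joint 5 is near 0, so I need another lean. I'll fit the arm's kinematics and pick one.

```bash
cat > kin.py <<'E'
import numpy as np
from scipy.optimize import least_squares
from scipy.spatial.transform import Rotation as Ro
D=[([-49.3845,20.5892,.6399,-.0178,-70.1363,-16.508],[.2755,-.6157,.2257],[179.9132,-.0083,-155.8986]),
([-7.5724,-17.5309,-33.3316,-10.2032,-45.3214,-70.0886],[.4169,-.1978,.2866],[-179.962,30.1365,-172.9671]),
([13.224,-13.4064,-48.5521,7.2378,-25.5365,-101.8283],[.4759,-.1047,.2083],[-179.8901,29.6446,-172.8578]),
([8.5606,.947,-58.209,28.1138,-1.1076,-119.4624],[.5335,-.0943,.1208],[179.7448,29.8703,-172.9997])]
Rz=lambda a:Ro.from_euler('z',a,degrees=True);Ry=lambda a:Ro.from_euler('y',a,degrees=True);Rx=lambda a:Ro.from_euler('x',a,degrees=True)
def fk(q,p,s):
    a1,d1,L2,a3,d4,d6,o1,y6=p
    R=Rz(q[0]+o1);x=R.apply([a1,0,d1]);R=R*Ry(q[1]);x=x+R.apply([0,0,L2]);R=R*Ry(-q[2]);x=x+R.apply([0,0,a3])
    R=R*Rx(s[0]*q[3]);x=x+R.apply([d4,0,0]);R=R*Ry(-q[4]);R=R*Rx(s[1]*q[5]);x=x+R.apply([d6,0,0])
    return x,R*Ry(90)*Rz(y6)
def res(p,s):
    o=[]
    for q,x,e in D:
        X,R=fk(q,p,s);o+=[X-x,.3*(R.inv()*Ro.from_euler('xyz',e,degrees=True)).as_rotvec()]
    return np.concatenate(o)
best=None
for s in((1,1),(1,-1),(-1,1),(-1,-1)):
  for y6 in(0,90,180,-90):
   for o1 in(0,-16):
    f=least_squares(res,[0,.3,.45,.0,.4,.25,o1,y6],args=(s,),x_scale=[.1]*6+[30,30])
    if best is None or f.cost<best[0].cost:best=(f,s)
f,s=best;P=f.x
LO=np.array([-176.03,-82.01,-58.28,-173.87,-174.79,-173.66]);HI=np.array([176.03,121.73,71.71,95.51,-.11,173.66])
def ik(x,e,q0):
    T=Ro.from_euler('xyz',e,degrees=True)
    def g(q):
        X,R=fk(q,P,s);return np.concatenate([X-x,.3*(R.inv()*T).as_rotvec()])
    f=least_squares(g,np.clip(q0,LO+.5,HI-.5),bounds=(LO,HI),x_scale=30,xtol=1e-10,ftol=1e-12);return np.round(f.x,1),round(np.linalg.norm(f.fun)*1e3,2)
if __name__=='__main__':
    print(s,np.round(P,4),np.abs(f.fun).max())
    from h import org
    for tilt in(20,24,27,30,35,40):
      for nm,l in(('shut',(-11,-60,98)),('open',(-11,48,98)),('comp',(0,-60,60))):
        for q0 in(D[2][0],[0,-5,-50,-150,-20,60]):
            print(tilt,nm,*ik(org(*l),[180,tilt,-172.9],q0))
E
python3 kin.py
```

```text
(-1, -1) [ 2.304000e-01  1.380000e-02  4.882000e-01  7.050000e-02  2.640000e-01
  2.184000e-01 -1.828950e+01 -1.064915e+02] 0.05041269839673497
20 shut [  6.3   6.5 -54.2 -32.  -12.1 -57. ] 0.0
20 shut [  6.3   6.5 -54.2 -32.  -12.1 -57. ] 0.0
20 open [ 19.4   3.9 -57.4 -13.1  -9.1 -87.8] 0.0
20 open [ 19.4   3.9 -57.4 -13.1  -9.1 -87.8] 0.0
20 comp [  6.8  12.1 -58.3 -83.3  -6.3  -5.6] 1.31
20 comp [  6.8  12.1 -58.3 -83.3  -6.3  -5.6] 1.31
24 shut [  5.8   5.7 -56.9 -59.7  -9.1 -29. ] 0.0
24 shut [  5.8   5.7 -56.9 -59.7  -9.1 -29. ] 0.0
24 open [ 19.2   3.  -58.3 -24.2  -6.1 -76.7] 7.31
24 open [ 19.2   3.  -58.3 -24.2  -6.1 -76.7] 7.31
24 comp [  6.2  11.5 -58.3 -99.3  -7.7  10.7] 12.52
24 comp [  6.2  11.5 -58.3 -99.3  -7.7  10.7] 12.52
27 shut [  5.3   5.2 -58.3 -82.1  -9.   -6.4] 3.07
27 shut [  5.3   5.2 -58.3 -82.1  -9.   -6.4] 3.07
27 open [ 19.    2.4 -58.3 -34.6  -5.  -66.3] 15.69
27 open [ 19.    2.4 -58.3 -34.6  -5.  -66.3] 15.69
27 comp [   5.8   11.1  -58.3 -107.6   -9.    19.2] 21.0
27 comp [   5.8   11.1  -58.3 -107.6   -9.    19.2] 21.0
30 shut [  4.9   4.8 -58.3 -
[... 327 characters left out ...]
103.   -12.1   15. ] 25.66
35 shut [   4.2    4.1  -58.3 -103.   -12.1   15. ] 25.66
35 open [ 18.7   0.8 -58.3 -87.1  -3.7 -13.7] 38.43
35 open [ 18.7   0.8 -58.3 -87.1  -3.7 -13.7] 38.43
35 comp [   4.8   10.2  -58.3 -120.6  -13.3   32.9] 43.94
35 comp [   4.8   10.2  -58.3 -120.6  -13.3   32.9] 43.94
40 shut [   3.5    3.6  -58.3 -111.1  -14.5   23.4] 40.02
40 shut [   3.5    3.6  -58.3 -111.1  -14.5   23.4] 40.02
40 open [ 1.840e+01 -1.000e-01 -5.830e+01 -1.178e+02 -4.900e+00  1.720e+01] 52.92
40 open [ 1.840e+01 -1.000e-01 -5.830e+01 -1.178e+02 -4.900e+00  1.720e+01] 52.92
40 comp [   4.1    9.8  -58.3 -125.1  -16.2   37.9] 58.46
40 comp [   4.1    9.8  -58.3 -125.1  -16.2   37.9] 58.46
```

```bash
cat > e.py <<'E'
t=open('kin.py').read()
a=t.index('def fk');b=t.index('def res')
t=t[:a]+'''def fk(q,p,s):
    a1,d1,L2,a3,d4,d6,o1,y6,l1,l4,l5=p
    R=Rz(q[0]+o1);x=R.apply([a1,l1,d1]);R=R*Ry(q[1]);x=x+R.apply([0,0,L2]);R=R*Ry(-q[2]);x=x+R.apply([0,0,a3])
    R=R*Rx(s[0]*q[3]);x=x+R.apply([d4,l4,0]);R=R*Ry(-q[4]);x=x+R.apply([0,0,l5]);R=R*Rx(s[1]*q[5]);x=x+R.apply([d6,0,0])
    return x,R*Ry(90)*Rz(y6)
'''+t[b:]
t=t.replace('''.25,o1,y6],args=(s,),x_scale=[.1]*6+[30,30])''','''.25,o1,y6,-.15*(o1!=0),0,0],args=(s,),x_scale=[.1]*6+[30,30]+[.1]*3)''')
open('kin.py','w').write(t)
E
python3 e.py; python3 kin.py
```

```text
(-1, -1) [ 2.0000e-04  1.9860e-01  6.0160e-01  1.0000e-04  4.6340e-01  3.7810e-01
 -1.2000e-03 -9.0001e+01 -2.0000e-04 -1.9160e-01 -1.0000e-04] 2.97458114160154e-05
20 shut [ 12.4   6.4 -43.5   5.2 -20.3 -99.8] 0.0
20 shut [ 12.4   6.4 -43.5   5.2 -20.3 -99.8] 0.0
20 open [  26.1    3.7  -53.6   25.3  -15.1 -132.4] 0.0
20 open [-1.790e+01  7.600e+00 -5.190e+01 -1.739e+02 -1.000e-01  1.066e+02] 87.46
20 comp [  12.1   11.1  -45.6    7.3  -13.5 -101.8] 0.0
20 comp [-2.760e+01  1.400e+01 -4.820e+01 -1.739e+02 -1.000e-01  1.158e+02] 89.87
24 shut [  12.4    5.2  -48.6   10.   -12.4 -104.6] 0.0
24 shut [  12.4    5.2  -48.6   10.   -12.4 -104.6] 0.0
24 open [  22.7    2.6  -58.3   36.2   -8.7 -140.3] 9.17
24 open [-1.750e+01  6.700e+00 -5.180e+01 -1.739e+02 -1.000e-01  1.058e+02] 78.72
24 comp [  10.1   10.1  -53.9   22.3   -2.3 -115. ] 1.93
24 comp [  10.1   10.1  -53.9   22.3   -2.3 -115. ] 1.93
27 shut [   8.7    4.3  -57.6   30.1   -1.3 -121.6] 0.45
27 shut [   8.7    4.3  -57.6   30.1   -1.3 -121.6] 0.45
27 open [  22.     2.1  -58.3   33.9   -6.9 -137.3] 20.97
27 open [-1.720e+01  5
[... 443 characters left out ...]
0.3 -49.7  -1.3  -0.1 -91.8] 9.88
30 comp [ 10.7  10.3 -49.7  -1.3  -0.1 -91.8] 9.88
35 shut [ 10.6   4.6 -50.2  -7.1  -0.1 -85.7] 11.07
35 shut [ 10.6   4.6 -50.2  -7.1  -0.1 -85.7] 11.07
35 open [ 21.1   3.6 -50.6 -12.2  -0.1 -89.2] 45.29
35 open [ 21.1   3.6 -50.6 -12.2  -0.1 -89.2] 45.29
35 comp [  8.9  10.2 -44.3 -24.6  -0.1 -66.9] 6.41
35 comp [  8.9  10.2 -44.3 -24.6  -0.1 -66.9] 6.41
40 shut [  8.2   4.5 -45.  -29.4  -0.1 -61.4] 4.76
40 shut [  8.2   4.5 -45.  -29.4  -0.1 -61.4] 4.76
40 open [ 11.6   4.2 -41.1 -60.1  -0.1 -33.3] 33.35
40 open [ 11.6   4.2 -41.1 -60.1  -0.1 -33.3] 33.35
40 comp [ -0.5   9.9 -36.7 -53.1  -6.1 -31.2] 0.0
40 comp [ -0.5   9.9 -36.7 -53.1  -6.1 -31.2] 0.0
```

```bash
cat > ms.py <<'E'
from kin import *
from h import org
rng=np.random.default_rng(0)
starts=[LO+(HI-LO)*rng.random(6) for _ in range(12)]
starts+=[np.array([a,5,-40,b,-20,c]) for a in(-20,0,20) for b,c in((20,-100),(-60,-30),(-120,30),(-160,60))]
M=lambda q:np.min(np.minimum(q-LO,HI-q))
for tilt in(24,28,32,36,40):
  for dy in(-20,0,20):
    for nm,l in(('shut',(-11,-60,98)),('open',(-11,48,98))):
      S={}
      for q0 in starts:
        q,e=ik(org(*l),[180,tilt,-172.9+dy],q0)
        if e<.3 and M(q)>.5: S[tuple(np.round(q/4))]=q
      print(tilt,dy,nm,[list(map(float,q)) for q in S.values()])
E
time timeout 500 python3 ms.py
```

```text
24 -20 shut []
24 -20 open []
24 0 shut [[12.4, 5.2, -48.6, 10.0, -12.4, -104.6]]
24 0 open []
24 20 shut [[3.0, 8.1, -32.4, -20.1, -28.9, -49.9]]
24 20 open [[21.3, 4.3, -42.7, -7.2, -19.2, -78.0]]
28 -20 shut []
28 -20 open []
28 0 shut []
28 0 open []
28 20 shut [[0.0, 7.7, -31.9, -27.3, -27.8, -41.1]]
28 20 open [[20.4, 3.6, -43.6, -12.0, -15.2, -72.5]]
32 -20 shut []
32 -20 open []
32 0 shut []
32 0 open []
32 20 shut [[-3.9, 7.7, -30.9, -35.7, -27.9, -30.6]]
32 20 open [[18.3, 3.3, -42.7, -20.8, -13.1, -62.2]]
36 -20 shut []
36 -20 open []
36 0 shut []
36 0 open []
36 20 shut [[-8.8, 8.0, -29.8, -44.8, -29.3, -18.8]]
36 20 open [[13.6, 3.3, -39.7, -34.4, -14.1, -45.4]]
40 -20 shut []
40 -20 open []
40 0 shut []
40 0 open []
40 20 shut [[-14.4, 8.7, -29.0, -53.8, -31.9, -6.6]]
40 20 open [[5.8, 3.8, -36.5, -49.9, -17.8, -24.9]]
real	1m8.253s
user	1m5.905s
sys	0m0.213s
```

```bash
cat > ori.py <<'E'
from kin import *
from h import org,OA
def ori(tilt,dy,flip=0):
    z=Rz(OA+dy).apply([np.sin(np.radians(tilt)),0,-np.cos(np.radians(tilt))])
    y=Rz(OA).apply([0,1,0]); y=y-z*(y@z); mis=np.degrees(np.arcsin(min(1,abs(Rz(OA).apply([0,1,0])@z)))); y/=np.linalg.norm(y)
    return Ro.from_matrix(np.column_stack([np.cross(y,z),y,z])).as_euler('xyz',degrees=True),mis
M=lambda q:np.min(np.minimum(q-LO,HI-q))
E
cat > c.py <<'E'
from ori import *
for tilt in(24,26,28,30):
  for dy in(8,12,16,20):
    e,mis=ori(tilt,dy); o=[]
    for l in((-11,-60,106),(-11,-60,98),(-11,-6,98),(-11,50,98),(0,-60,66)):
        q,er=ik(org(*l),e,[5,6,-40,0,-20,-80]); o.append((float(round(M(q),1)),float(er)))
    print(tilt,dy,np.round(e,1),round(mis,1),o)
E
python3 c.py
```

```text
24 8 [ 176.8   23.8 -172.9] 3.2 [(18.2, 0.0), (17.8, 0.0), (10.5, 0.0), (0.7, 0.0), (15.4, 0.0)]
24 12 [ 175.1   23.5 -172.9] 4.9 [(21.2, 0.0), (20.9, 0.0), (14.6, 0.0), (6.7, 0.0), (19.1, 0.0)]
24 16 [ 173.6   23.2 -172.9] 6.4 [(23.8, 0.0), (23.6, 0.0), (18.1, 0.0), (11.5, 0.0), (22.4, 0.0)]
24 20 [ 172.    22.7 -172.9] 8.0 [(26.1, 0.0), (25.9, 0.0), (21.0, 0.0), (15.4, 0.0), (25.6, 0.0)]
26 8 [ 176.5   25.8 -172.9] 3.5 [(17.5, 0.0), (17.2, 0.0), (7.9, 0.0), (-0.0, 5.9), (13.6, 0.0)]
26 12 [ 174.8   25.5 -172.9] 5.2 [(20.9, 0.0), (20.7, 0.0), (13.6, 0.0), (1.9, 0.0), (17.9, 0.0)]
26 16 [ 173.1   25.1 -172.9] 6.9 [(23.8, 0.0), (23.6, 0.0), (17.7, 0.0), (9.7, 0.0), (21.7, 0.0)]
26 20 [ 171.4   24.6 -172.9] 8.6 [(26.3, 0.0), (26.1, 0.0), (21.0, 0.0), (14.7, 0.0), (25.1, 0.0)]
28 8 [ 176.3   27.8 -172.9] 3.7 [(16.4, 0.0), (15.4, 0.0), (3.8, 0.0), (-0.0, 11.84), (12.2, 0.0)]
28 12 [ 174.4   27.5 -172.9] 5.6 [(20.8, 0.0), (20.0, 0.0), (12.6, 0.0), (-0.0, 4.0), (17.1, 0.0)]
28 16 [ 172.6   27.1 -172.9] 7.4 [(24.0, 0.0), (23.9, 0.0), (17.7, 0.0), (7.8, 0.0), (21.3, 0.0)]
28 20 [ 170.8   26.5 -172.9] 9.2 [(26.5, 0.0), (26.4, 0.0), (21.2, 0.0), (14.4, 0.0), (25.0, 0.0)]
30 8 [ 176.    29.8 -172.9] 4.0 [(14.8, 0.0), (13.9, 0.0), (0.6, 2.77), (-0.0, 17.11), (11.5, 0.0)]
30 12 [ 174.    29.5 -172.9] 6.0 [(19.9, 0.0), (19.2, 0.0), (10.5, 0.0), (0.5, 8.22), (16.9, 0.0)]
30 16 [ 172.1   29.  -172.9] 7.9 [(24.2, 0.0), (23.6, 0.0), (16.7, 0.0), (4.6, 0.0), (21.3, 0.0)]
30 20 [ 170.2   28.5 -172.9] 9.8 [(26.9, 0.0), (26.8, 0.0), (21.5, 0.0), (13.4, 0.0), (25.2, 0.0)]
```

Run:
```python
from ori import *
from h import *
e,m=ori(26,14);print(np.round(e,2),m)
go(None,e)
s=r.get_state();R=Ro.from_euler('xyz',s['eef_rot'],degrees=True)
x=s['tcp_pos']-R.apply([0,0,.045]);T=Ro.from_euler('xyz',e,degrees=True)
print('after backing 0.3:',T.inv().apply(org(-11,-60,108)-x)/.15)
```

```text
[ 173.91   25.33 -172.9 ] 6.0877558869996555
rot [-1.279  1.001  0.038]
after backing 0.3: [-0.02791739 -0.01606324  0.39902875]
```

>>> {"name": "play_rows", "arguments": {
  "rows": [
    {"slide": [0, 0, -0.15], "delta_rot": [0, 0, 0], "fingers": -0.3},
    {"slide": [0, 0, -0.15], "delta_rot": [0, 0, 0], "fingers": -0.3},
    {"slide": [0, 0, 0], "delta_rot": [-0.64, 0.5, 0.02], "fingers": -0.3},
    {"slide": [0, 0, 0], "delta_rot": [-0.64, 0.5, 0.02], "fingers": -0.3},
    {"slide": [0, 0, 0], "delta_rot": [0, 0, 0], "fingers": -0.3}
  ]
}}

```text
time_s: 4.12
tcp_pos: [0.5132, -0.098, 0.162]
eef_rot: [174.3, 25.8, -173.1]
contact_force: [-0.8, -0.6, -0.5]
gripper_width: 0.0307
gripper_force: 0.0
```

```bash
cat > g.py <<'E'
import sys
from ori import *
from h import *
e,_=ori(26,14); st(); go(org(*map(float,sys.argv[1:4])),e)
s=r.get_state(); R=Rz(-OA); print('organiser mm',np.round(1000*R.apply(np.array(s['tcp_pos'])-[OX,OY,0]),1))
E
python3 g.py -11 -60 108
```

```text
{'time_s': np.float64(4.125), 'tcp_pos': array([ 0.5132, -0.098 ,  0.162 ]), 'eef_rot': array([ 174.2871,   25.757 , -173.0731]), 'joints': array([  5.2522,  -1.5945, -36.3535, -12.8523, -30.2735, -77.3353]), 'contact_force': array([-0.7941, -0.5847, -0.4966]), 'gripper_width': np.float64(0.0307), 'gripper_force': np.float64(0.0)}
slide [-0.008 -0.005  0.405] to [ 0.5398 -0.0894  0.108 ]
rot [-0.098  0.097 -0.024]
 slide after rot [-0.011 -0.008  0.405]
organiser mm [-38.4 -65.3 162. ]
```

>>> {"name": "play_rows", "arguments": {
  "rows": [
    {"slide": [-0.01, -0.01, 0.2], "delta_rot": [-0.1, 0.1, 0], "fingers": -0.3},
    {"slide": [0, 0, 0.15], "delta_rot": [0, 0, 0], "fingers": -0.3},
    {"slide": [0, 0, 0.055], "delta_rot": [0, 0, 0], "fingers": -0.3},
    {"slide": [0, 0, 0], "delta_rot": [0, 0, 0], "fingers": -0.3}
  ]
}}

```text
time_s: 4.62
tcp_pos: [0.5375, -0.0899, 0.1057]
eef_rot: [174.0, 25.0, -172.9]
contact_force: [-0.3, -0.1, -0.2]
gripper_width: 0.0307
gripper_force: 0.0
```

```bash
python3 g.py -11 -60 108
```

```text
{'time_s': np.float64(4.625), 'tcp_pos': array([ 0.5375, -0.0899,  0.1057]), 'eef_rot': array([ 173.9617,   25.035 , -172.8669]), 'joints': array([  5.2182,   5.8639, -36.0137, -16.8943, -24.2151, -72.7704]), 'contact_force': array([-0.3169, -0.1276, -0.2028]), 'gripper_width': np.float64(0.0307), 'gripper_force': np.float64(0.0)}
slide [-0.021  0.003 -0.007] to [ 0.5398 -0.0894  0.108 ]
rot [-0.008 -0.064 -0.   ]
 slide after rot [-0.021  0.003 -0.007]
organiser mm [-13.3 -60.3 105.7]
```

>>> {"name": "play_rows", "arguments": {
  "rows": [
    {"slide": [-0.02, 0, -0.01], "delta_rot": [0, 0, 0], "fingers": -0.3},
    {"slide": [0, 0, 0], "delta_rot": [0, 0, 0], "fingers": -1},
    {"slide": [0, 0, 0], "delta_rot": [0, 0, 0], "fingers": -1},
    {"slide": [0, 0, 0], "delta_rot": [0, 0, 0], "fingers": -1},
    {"slide": [0, 0, 0], "delta_rot": [0, 0, 0], "fingers": -1}
  ],
  "squeeze": 45
}}

```text
time_s: 5.25
tcp_pos: [0.5406, -0.0899, 0.1089]
eef_rot: [173.9, 25.1, -172.9]
contact_force: [-2.2, 3.0, 3.2]
gripper_width: 0.0095
gripper_force: 44.7
```

```bash
python3 g.py -11 -60 99
```

```text
{'time_s': np.float64(5.25), 'tcp_pos': array([ 0.5406, -0.0899,  0.1089]), 'eef_rot': array([ 173.9324,   25.1219, -172.8993]), 'joints': array([  5.1875,   5.8119, -35.6027, -16.7268, -24.584 , -72.9706]), 'contact_force': array([-2.1666,  2.9697,  3.2268]), 'gripper_width': np.float64(0.0095), 'gripper_force': np.float64(44.7146)}
slide [ 0.032 -0.002  0.058] to [ 0.5398 -0.0894  0.099 ]
rot [-0.004 -0.044 -0.005]
 slide after rot [ 0.033 -0.002  0.058]
organiser mm [-10.3 -60.6 108.9]
```

>>> {"name": "play_rows", "arguments": {
  "rows": [
    {"slide": [0.015, -0.003, 0.03], "delta_rot": [0, 0, 0], "fingers": -1},
    {"slide": [0.013, -0.003, 0.03], "delta_rot": [0, 0, 0], "fingers": -1},
    {"slide": [0, 0, 0], "delta_rot": [0, 0, 0], "fingers": -1},
    {"slide": [0, 0, 0], "delta_rot": [0, 0, 0], "fingers": -1}
  ]
}}

```text
time_s: 5.75
tcp_pos: [0.5411, -0.0899, 0.1007]
eef_rot: [174.0, 25.3, -172.9]
contact_force: [-13.4, 4.0, 23.9]
gripper_width: 0.0095
gripper_force: 45.3
```

```bash
python3 g.py -11 45 99
```

```text
{'time_s': np.float64(5.75), 'tcp_pos': array([ 0.5411, -0.0899,  0.1007]), 'eef_rot': array([ 173.9548,   25.2624, -172.8558]), 'joints': array([  5.0367,   6.6168, -35.8161, -17.632 , -23.5138, -71.8317]), 'contact_force': array([-13.4051,   4.0023,  23.9271]), 'gripper_width': np.float64(0.0095), 'gripper_force': np.float64(45.2582)}
slide [0.012 0.7   0.081] to [0.5268 0.0148 0.099 ]
rot [-0.005 -0.015  0.007]
 slide after rot [0.013 0.7   0.081]
organiser mm [ -9.7 -60.7 100.7]
```

>>> {"name": "play_rows", "arguments": {
  "rows": [
    {"slide": [0, 0.07, 0.0075], "delta_rot": [0, 0, 0], "fingers": -1},
    {"slide": [0, 0.07, 0.0075], "delta_rot": [0, 0, 0], "fingers": -1},
    {"slide": [0, 0.07, 0.0075], "delta_rot": [0, 0, 0], "fingers": -1},
    {"slide": [0, 0.07, 0.0075], "delta_rot": [0, 0, 0], "fingers": -1},
    {"slide": [0, 0, 0], "delta_rot": [0, 0, 0], "fingers": -1}
  ]
}}

```text
time_s: 6.38
tcp_pos: [0.5357, -0.048, 0.1007]
eef_rot: [174.0, 25.3, -172.8]
contact_force: [-16.4, -1.1, 28.0]
gripper_width: 0.0093
gripper_force: 45.4
```

```bash
python3 g.py -10 47 100
```

```text
{'time_s': np.float64(6.375), 'tcp_pos': array([ 0.5357, -0.048 ,  0.1007]), 'eef_rot': array([ 173.9738,   25.2752, -172.8161]), 'joints': array([ 12.6042,   4.8857, -40.6919, -11.364 , -19.0786, -84.1555]), 'contact_force': array([-16.396 ,  -1.0587,  27.9952]), 'gripper_width': np.float64(0.0093), 'gripper_force': np.float64(45.4051)}
slide [0.002 0.433 0.05 ] to [0.5276 0.0169 0.1   ]
rot [-0.006 -0.013  0.015]
 slide after rot [0.002 0.433 0.05 ]
organiser mm [-10.  -18.4 100.7]
```

>>> {"name": "play_rows", "arguments": {
  "rows": [
    {"slide": [0, 0.07, 0.0075], "delta_rot": [0, 0, 0], "fingers": -1},
    {"slide": [0, 0.07, 0.0075], "delta_rot": [0, 0, 0], "fingers": -1},
    {"slide": [0, 0.07, 0.0075], "delta_rot": [0, 0, 0], "fingers": -1},
    {"slide": [0, 0.07, 0.0075], "delta_rot": [0, 0, 0], "fingers": -1},
    {"slide": [0, 0.07, 0.0075], "delta_rot": [0, 0, 0], "fingers": -1},
    {"slide": [0, 0.07, 0.0075], "delta_rot": [0, 0, 0], "fingers": -1},
    {"slide": [0, 0.01, 0.001], "delta_rot": [0, 0, 0], "fingers": -1},
    {"slide": [0, 0, 0], "delta_rot": [0, 0, 0], "fingers": -1}
  ]
}}

```text
time_s: 7.38
tcp_pos: [0.5274, 0.0161, 0.1006]
eef_rot: [173.9, 25.3, -172.9]
contact_force: [-22.6, -1.7, 35.4]
gripper_width: 0.0097
gripper_force: 45.6
```

```bash
python3 g.py -10 47 100
```

```text
{'time_s': np.float64(7.375), 'tcp_pos': array([0.5274, 0.0161, 0.1006]), 'eef_rot': array([ 173.9261,   25.2673, -172.8899]), 'joints': array([  23.8506,    2.8333,  -50.5093,    6.4077,  -10.8088, -111.3968]), 'contact_force': array([-22.5614,  -1.7125,  35.3808]), 'gripper_width': np.float64(0.0097), 'gripper_force': np.float64(45.6126)}
slide [0.    0.005 0.005] to [0.5276 0.0169 0.1   ]
rot [-0.002 -0.013  0.001]
 slide after rot [0.    0.005 0.005]
organiser mm [-10.3  46.2 100.6]
```

>>> {"name": "play_rows", "arguments": {
  "rows": [
    {"slide": [0, 0.01, 0.001], "delta_rot": [0, 0, 0], "fingers": -1},
    {"slide": [0, 0, 0], "delta_rot": [0, 0, 0], "fingers": -1},
    {"slide": [-0.015, 0.003, -0.03], "delta_rot": [0, 0, 0], "fingers": -1},
    {"slide": [-0.013, 0.003, -0.03], "delta_rot": [0, 0, 0], "fingers": -1},
    {"slide": [0, 0, 0], "delta_rot": [0, 0, 0], "fingers": -0.3},
    {"slide": [0, 0, 0], "delta_rot": [0, 0, 0], "fingers": -0.3},
    {"slide": [0, 0, 0], "delta_rot": [0, 0, 0], "fingers": -0.3}
  ]
}}

```text
time_s: 8.25
tcp_pos: [0.5272, 0.0178, 0.1083]
eef_rot: [174.0, 25.1, -172.9]
contact_force: [-0.0, 0.4, -0.2]
gripper_width: 0.0296
gripper_force: 0.0
```

```bash
python3 g.py -10 47 200
```

```text
{'time_s': np.float64(8.25), 'tcp_pos': array([0.5272, 0.0178, 0.1083]), 'eef_rot': array([ 173.9595,   25.0861, -172.8729]), 'joints': array([  24.1339,    2.0117,  -49.6366,    5.9283,  -12.6907, -111.1492]), 'contact_force': array([-0.0205,  0.3666, -0.152 ]), 'gripper_width': np.float64(0.0296), 'gripper_force': np.float64(0.0)}
slide [-0.261  0.052 -0.551] to [0.5276 0.0169 0.2   ]
rot [-0.008 -0.053 -0.   ]
 slide after rot [-0.263  0.053 -0.549]
organiser mm [-10.3  47.9 108.3]
```

>>> {"name": "play_rows", "arguments": {
  "rows": [
    {"slide": [0, 0, -0.2], "delta_rot": [0, 0, 0], "fingers": -0.3},
    {"slide": [0, 0, -0.3], "delta_rot": [0, 0, 0], "fingers": -0.3},
    {"slide": [0, 0, -0.3], "delta_rot": [0, 0, 0], "fingers": -0.3},
    {"slide": [0, 0, 0], "delta_rot": [0, 0, 0], "fingers": -0.3}
  ]
}}

```text
time_s: 8.75
tcp_pos: [0.4794, -0.0007, 0.2204]
eef_rot: [173.8, 25.5, -172.9]
contact_force: [-0.1, 0.5, -0.1]
gripper_width: 0.0304
gripper_force: 0.0
```

Run:
```python
from ori import *
from h import *
q0=[10,5,-40,0,-20,-90]
for t,dy in((22,0),(22,4),(23,4),(24,4),(24,6)):
    e,m=ori(t,dy); o=[]
    for l in((-5,-60,56),(-25,-60,105),(-60,-60,180)):
        q,er=ik(org(*l),e,q0); o.append((float(round(M(q),1)),float(er)))
    g=e.copy();g[2]-=4.6
    for z in(.008,.12):
        q,er=ik(np.array([.505,-.313,z]),g,q0);o.append((float(round(M(q),1)),float(er)))
    print(t,dy,np.round(e,1),round(m,1),o)
st()
e,_=ori(24,5);e[2]-=4.6;print(e)
go(np.array([.505,-.313,.008])-.14*Ro.from_euler('xyz',e,degrees=True).apply([0,0,1]),e)
```

```text
22 0 [ 180.    22.  -172.9] 0.0 [(7.0, 0.0), (11.5, 0.0), (15.2, 0.0), (21.0, 0.0), (31.2, 0.0)]
22 4 [ 178.5   22.  -172.9] 1.5 [(12.3, 0.0), (14.7, 0.0), (17.3, 0.0), (23.8, 0.0), (33.0, 0.0)]
23 4 [ 178.4   22.9 -172.9] 1.6 [(10.6, 0.0), (13.9, 0.0), (16.5, 0.0), (23.7, 0.0), (33.0, 0.0)]
24 4 [ 178.4   23.9 -172.9] 1.6 [(9.0, 0.0), (13.1, 0.0), (15.8, 0.0), (23.7, 0.0), (32.9, 0.0)]
24 6 [ 177.6   23.9 -172.9] 2.4 [(11.7, 0.0), (15.0, 0.0), (17.0, 0.0), (25.1, 0.0), (33.9, 0.0)]
{'time_s': np.float64(8.75), 'tcp_pos': array([ 0.4794, -0.0007,  0.2204]), 'eef_rot': array([ 173.8427,   25.4978, -172.912 ]), 'joints': array([  24.8776,  -13.1986,  -43.4263,    2.96  ,  -33.6731, -108.4785]), 'contact_force': array([-0.0594,  0.5126, -0.0532]), 'gripper_width': np.float64(0.0304), 'gripper_force': np.float64(0.0)}
[ 177.96847139   23.91893593 -177.5       ]
slide [ 0.664 -2.11   0.082] to [ 0.4485 -0.3204  0.1359]
rot [1.318 0.279 0.932]
 slide after rot [ 0.502 -2.133  0.319]
```

>>> {"name": "play_rows", "arguments": {
  "rows": [
    {"slide": [0, 0, 0], "delta_rot": [0.66, 0.14, 0.47], "fingers": 0.4},
    {"slide": [0, 0, 0], "delta_rot": [0.66, 0.14, 0.47], "fingers": 0.4},
    {"slide": [0.08, -0.36, 0.03], "delta_rot": [0, 0, 0], "fingers": 0.4},
    {"slide": [0.08, -0.36, 0.03], "delta_rot": [0, 0, 0], "fingers": 0.4},
    {"slide": [0.08, -0.36, 0.03], "delta_rot": [0, 0, 0], "fingers": 0.4},
    {"slide": [0.08, -0.36, 0.03], "delta_rot": [0, 0, 0], "fingers": 0.4},
    {"slide": [0.09, -0.36, 0.03], "delta_rot": [0, 0, 0], "fingers": 0.4},
    {"slide": [0.09, -0.34, 0.03], "delta_rot": [0, 0, 0], "fingers": 0.4}
  ]
}}

```text
time_s: 9.75
tcp_pos: [0.4384, -0.3248, 0.1507]
eef_rot: [178.1, 23.5, -177.6]
contact_force: [1.4, 1.6, -0.2]
gripper_width: 0.0611
gripper_force: 0.0
```

>>> {"name": "play_rows", "arguments": {
  "rows": [
    {"slide": [0, 0, 0], "delta_rot": [0, 0, 0], "fingers": 0.4}
  ]
}}

```text
time_s: 9.88
tcp_pos: [0.4372, -0.3265, 0.1493]
eef_rot: [178.0, 23.3, -177.9]
contact_force: [0.0, 0.8, -0.4]
gripper_width: 0.061
gripper_force: 0.0
```

Run:
```python
from h import *
st(); snap('wrist','w3.png'); snap('scene','s3.png')
a=cv2.resize(cv2.imread('pics/w3.png'),(560,420)); b=cv2.imread('pics/s3.png')[190:310,220:380]
b=cv2.resize(b,(240,180),interpolation=cv2.INTER_CUBIC)
o=np.zeros((600,560,3),np.uint8); o[:420]=a; o[420:,:240]=b
cv2.imwrite('pics/w3b.png',o)
print(proj('w3.png',[.505,-.313,.016]))
```

```text
{'time_s': np.float64(9.875), 'tcp_pos': array([ 0.4372, -0.3265,  0.1493]), 'eef_rot': array([ 178.0003,   23.2993, -177.9181]), 'joints': array([-26.4941,   5.1408, -26.9086, -20.0316, -39.9   , -47.6091]), 'contact_force': array([ 0.0289,  0.7753, -0.3595]), 'gripper_width': np.float64(0.061), 'gripper_force': np.float64(0.0)}
[[282.7 203.4]]
```

View pics/w3b.png

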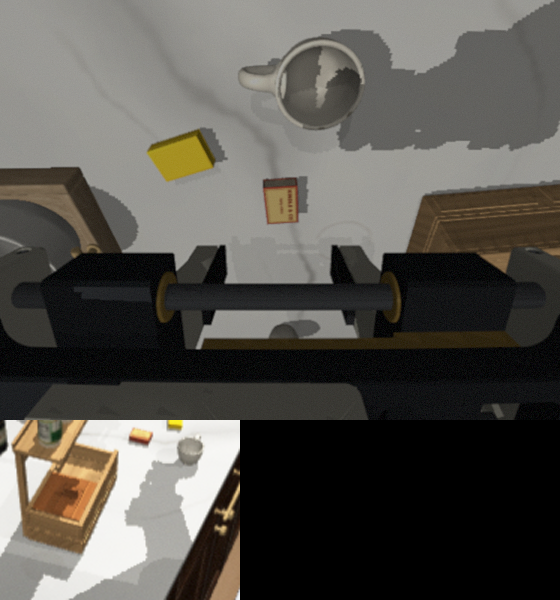

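The wrist view has the matchbox top at corners (264,180), (295,178), (298,221), (267,224). The cup, at (320, 85), is clear. The scene crop shows the cover fully open over the left half.

```bash
cat > b.py <<'E'
from ori import *
from h import *
m=np.array([px('w3.png',u,v,.016) for u,v in((264,180),(295,178.5),(298,221),(267,223.5))]);c=m.mean(0)
print(np.round(m,4),c,[float(np.linalg.norm(m[i]-m[i-1])) for i in range(4)])
d=(m[2]+m[3]-m[0]-m[1])[:2];a=np.degrees(np.arctan2(d[1],d[0]));d2=(m[1]+m[2]-m[0]-m[3])[:2];print(a,np.degrees(np.arctan2(d2[1],d2[0]))-90)
E
cat > g2.py <<'E'
from b import *
e,_=ori(24,5);e[2]+=a-OA;print(e)
c[2]=.008
go(c-.05*Ro.from_euler('xyz',e,degrees=True).apply([0,0,1]),e)
go(c,e)
E
python3 g2.py
```

```text
[[ 0.4746 -0.334   0.016 ]
 [ 0.4718 -0.3025  0.016 ]
 [ 0.5307 -0.2938  0.016 ]
 [ 0.5354 -0.3293  0.016 ]] [ 0.503125 -0.3149    0.016   ] [0.060981390604019484, 0.03162419959461428, 0.05953906280753833, 0.035809775201751805]
6.387469814909838 6.3871170257645815
[ 177.96847139   23.91893593 -173.61253019]
slide [-0.023 -0.008  0.712] to [ 0.4832 -0.3189  0.0537]
rot [-0.367 -0.093 -0.822]
 slide after rot [-0.016 -0.03   0.712]
slide [-0.025  0.002  1.046] to [ 0.5031 -0.3149  0.008 ]
rot [-0.367 -0.093 -0.822]
 slide after rot [-0.016 -0.03   1.045]
```

```bash
sed -i "s/^e,_=ori.*/a=5;c=np.array([.506,-.314,.008])\ne,_=ori(24,5);e[2]+=a-OA;print(e)/" g2.py; python3 g2.py | tail -7
```

```text
[ 177.96847139   23.91893593 -175.        ]
slide [-0.04   0.001  0.72 ] to [ 0.486  -0.3175  0.0537]
rot [-0.245 -0.103 -0.545]
 slide after rot [-0.034 -0.015  0.72 ]
slide [-0.043  0.007  1.053] to [ 0.506 -0.314  0.008]
rot [-0.245 -0.103 -0.545]
 slide after rot [-0.034 -0.015  1.054]
```

>>> {"name": "play_rows", "arguments": {
  "rows": [
    {"slide": [0, 0, 0], "delta_rot": [-0.24, -0.1, -0.54], "fingers": 0.4},
    {"slide": [-0.03, -0.01, 0.3], "delta_rot": [0, 0, 0], "fingers": 0.4},
    {"slide": [0, 0, 0.3], "delta_rot": [0, 0, 0], "fingers": 0.4},
    {"slide": [0, 0, 0.12], "delta_rot": [0, 0, 0], "fingers": 0.4},
    {"slide": [0, 0, 0], "delta_rot": [0, 0, 0], "fingers": 0.4},
    {"slide": [0, 0, 0], "delta_rot": [0, 0, 0], "fingers": 0.4}
  ]
}}

```text
time_s: 10.72
tcp_pos: [0.4869, -0.3161, 0.0569]
eef_rot: [178.2, 24.1, -174.7]
contact_force: [0.0, -0.1, 0.7]
gripper_width: 0.0613
gripper_force: 0.0
```

```bash
python3 g2.py | tail -3
python3 - <<'E'
from h import *
st(); snap('wrist','w4.png'); 
cv2.imwrite('pics/w4b.png',cv2.resize(cv2.imread('pics/w4.png')[90:360,130:430],(667,600),interpolation=cv2.INTER_CUBIC))
E
```

```text
slide [ 0.017 -0.009  0.35 ] to [ 0.506 -0.314  0.008]
rot [-0.017  0.044  0.055]
 slide after rot [ 0.015 -0.009  0.35 ]
{'time_s': np.float64(10.725), 'tcp_pos': array([ 0.4869, -0.3161,  0.0569]), 'eef_rot': array([ 178.1545,   24.1276, -174.731 ]), 'joints': array([-24.835 ,  15.6663, -26.4642, -27.3412, -30.453 , -37.8979]), 'contact_force': array([ 0.0235, -0.1176,  0.6568]), 'gripper_width': np.float64(0.0613), 'gripper_force': np.float64(0.0)}
```

View pics/w4b.png

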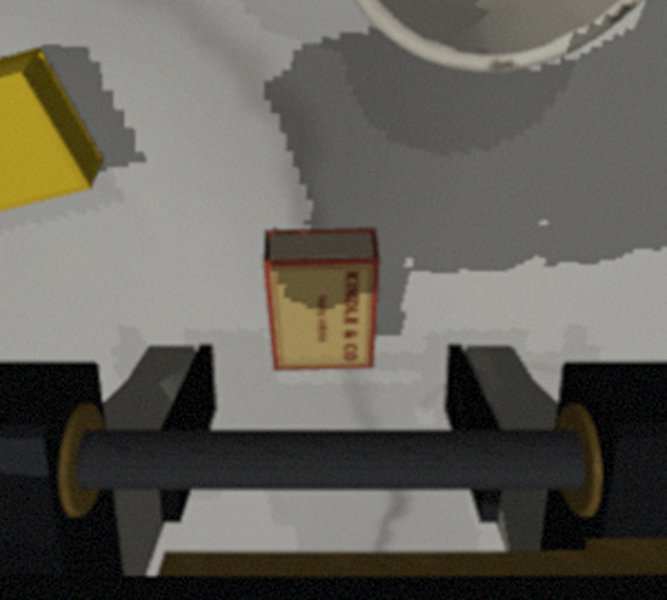

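The close view shows the matchbox top face at crop corners (266,263), (377,262), (374,366), (275,368). It is centred between the fingers, slightly to the left.

Run:
```python
from ori import *
from h import *
k=667/300
m=np.array([px('w4.png',130+u/k,90+v/k,.016) for u,v in((266,263),(377,262),(374,366),(275,368))]);c=m.mean(0)
print(np.round(m,4),c,[float(np.linalg.norm(m[i]-m[i-1])) for i in range(4)])
d=(m[2]+m[3]-m[0]-m[1])[:2];a=np.degrees(np.arctan2(d[1],d[0]));print(a)
e,_=ori(24,5);e[2]+=a-OA;c[2]=.0085
go(c,e)
```

```text
[[ 0.485  -0.3341  0.016 ]
 [ 0.4818 -0.2998  0.016 ]
 [ 0.5314 -0.2932  0.016 ]
 [ 0.5351 -0.3287  0.016 ]] [ 0.508325 -0.31395   0.016   ] [0.05039017761429308, 0.03444894773429226, 0.050037186171886176, 0.03569229608753125]
6.863167400918092
slide [ 0.002 -0.008  0.355] to [ 0.5083 -0.314   0.0085]
rot [-0.188  0.064 -0.319]
 slide after rot [ 0.    -0.013  0.354]
```

>>> {"name": "play_rows", "arguments": {
  "rows": [
    {"slide": [0, -0.01, 0.05], "delta_rot": [-0.19, 0.06, -0.32], "fingers": 0.4},
    {"slide": [0, 0, 0.15], "delta_rot": [0, 0, 0], "fingers": 0.4},
    {"slide": [0, 0, 0.1], "delta_rot": [0, 0, 0], "fingers": 0.4},
    {"slide": [0, 0, 0.03], "delta_rot": [0, 0, 0], "fingers": 0.4},
    {"slide": [0, 0, 0], "delta_rot": [0, 0, 0], "fingers": 0.4}
  ],
  "squeeze": 10
}}

```text
time_s: 11.4
tcp_pos: [0.5063, -0.3136, 0.0103]
eef_rot: [177.9, 23.8, -173.2]
contact_force: [-0.3, 0.5, -0.1]
gripper_width: 0.0614
gripper_force: 0.0
```

```bash
python3 -c "
from h import *
st(); go([.5083,-.314,.0085])"
```

```text
{'time_s': np.float64(11.4), 'tcp_pos': array([ 0.5063, -0.3136,  0.0103]), 'eef_rot': array([ 177.8679,   23.8245, -173.1962]), 'joints': array([-24.8461,  21.3534, -24.7517, -31.3118, -27.9373, -32.0825]), 'contact_force': array([-0.2664,  0.4787, -0.1096]), 'gripper_width': np.float64(0.0614), 'gripper_force': np.float64(0.0)}
slide [-0.007 -0.005  0.016] to [ 0.5083 -0.314   0.0085]
```

>>> {"name": "play_rows", "arguments": {
  "rows": [
    {"slide": [-0.005, 0, 0.018], "delta_rot": [0, 0, 0], "fingers": 0.4},
    {"slide": [0, 0, 0], "delta_rot": [0, 0, 0], "fingers": -1},
    {"slide": [0, 0, 0], "delta_rot": [0, 0, 0], "fingers": -1},
    {"slide": [0, 0, 0], "delta_rot": [0, 0, 0], "fingers": -1},
    {"slide": [0, 0, 0], "delta_rot": [0, 0, 0], "fingers": -1}
  ],
  "squeeze": 10
}}

```text
time_s: 12.02
tcp_pos: [0.5081, -0.3133, 0.0082]
eef_rot: [177.9, 23.8, -173.2]
contact_force: [-0.9, 0.7, 1.3]
gripper_width: 0.0364
gripper_force: 10.0
```

```bash
python3 -c "
from h import *
st()"
```

```text
{'time_s': np.float64(12.025), 'tcp_pos': array([ 0.5081, -0.3133,  0.0082]), 'eef_rot': array([ 177.8783,   23.839 , -173.1926]), 'joints': array([-24.7536,  21.6373, -24.6505, -31.4713, -27.7327, -31.978 ]), 'contact_force': array([-0.8914,  0.7395,  1.3184]), 'gripper_width': np.float64(0.0364), 'gripper_force': np.float64(9.9834)}
```

>>> {"name": "play_rows", "arguments": {
  "rows": [
    {"slide": [0, 0, -0.1], "delta_rot": [0, 0, 0], "fingers": -1},
    {"slide": [0, 0, -0.3], "delta_rot": [0, 0, 0], "fingers": -1},
    {"slide": [0, 0, -0.35], "delta_rot": [0, 0, 0], "fingers": -1},
    {"slide": [0, 0, -0.35], "delta_rot": [0, 0, 0], "fingers": -1},
    {"slide": [0, 0, -0.3], "delta_rot": [0, 0, 0], "fingers": -1},
    {"slide": [0, 0, 0], "delta_rot": [0, 0, 0], "fingers": -1}
  ]
}}

```text
time_s: 12.78
tcp_pos: [0.4248, -0.3325, 0.2051]
eef_rot: [178.2, 24.2, -173.1]
contact_force: [0.0, -0.4, -0.8]
gripper_width: 0.0365
gripper_force: 10.0
```

```bash
cat > p.py <<'E'
import sys
from ori import *
from h import *
e,_=ori(24,5); st(); l=list(map(float,sys.argv[1:5]))
go(org(*l[:3])-l[3]*Ro.from_euler('xyz',e,degrees=True).apply([0,0,1]),e)
s=r.get_state(); print('organiser mm',np.round(1000*Rz(-OA).apply(np.array(s['tcp_pos'])-[OX,OY,0]),1))
E
python3 p.py -18 -60 112 .11
```

```text
{'time_s': np.float64(12.775), 'tcp_pos': array([ 0.4248, -0.3325,  0.2051]), 'eef_rot': array([ 178.2355,   24.1546, -173.1056]), 'joints': array([-29.7805,   1.9616, -21.9451, -20.7952, -49.2566, -41.6188]), 'contact_force': array([ 0.033 , -0.3851, -0.8023]), 'gripper_width': np.float64(0.0365), 'gripper_force': np.float64(9.9637)}
slide [-0.578  1.483  0.251] to [ 0.4891 -0.0996  0.2125]
rot [-0.077  0.053 -0.039]
 slide after rot [-0.584  1.48   0.258]
organiser mm [-155.1 -287.1  205.1]
```

>>> {"name": "play_rows", "arguments": {
  "rows": [
    {"slide": [-0.11, 0.29, 0.05], "delta_rot": [-0.08, 0.05, -0.04], "fingers": -1},
    {"slide": [-0.12, 0.3, 0.05], "delta_rot": [0, 0, 0], "fingers": -1},
    {"slide": [-0.12, 0.3, 0.05], "delta_rot": [0, 0, 0], "fingers": -1},
    {"slide": [-0.12, 0.3, 0.05], "delta_rot": [0, 0, 0], "fingers": -1},
    {"slide": [-0.11, 0.29, 0.05], "delta_rot": [0, 0, 0], "fingers": -1},
    {"slide": [0, 0, 0], "delta_rot": [0, 0, 0], "fingers": -1},
    {"slide": [0, 0, 0], "delta_rot": [0, 0, 0], "fingers": -1}
  ]
}}

```text
time_s: 13.65
tcp_pos: [0.4876, -0.098, 0.2086]
eef_rot: [177.6, 23.6, -172.9]
contact_force: [-0.4, -0.2, 0.5]
gripper_width: 0.0365
gripper_force: 10.0
```

```bash
python3 p.py -18 -60 112 0
```

```text
{'time_s': np.float64(13.65), 'tcp_pos': array([ 0.4876, -0.098 ,  0.2086]), 'eef_rot': array([ 177.588 ,   23.5776, -172.9115]), 'joints': array([ 10.4311,  -8.3165, -38.6336,  -1.8231, -36.0259, -91.5892]), 'contact_force': array([-0.4222, -0.1533,  0.538 ]), 'gripper_width': np.float64(0.0365), 'gripper_force': np.float64(9.9636)}
slide [-0.022 -0.016  0.712] to [ 0.5329 -0.0903  0.112 ]
rot [ 0.082 -0.074 -0.005]
 slide after rot [-0.018 -0.012  0.713]
organiser mm [-63.8 -62.  208.6]
```

>>> {"name": "play_rows", "arguments": {
  "rows": [
    {"slide": [-0.02, -0.01, 0.25], "delta_rot": [0.08, -0.07, 0], "fingers": -1},
    {"slide": [0, 0, 0.25], "delta_rot": [0, 0, 0], "fingers": -1},
    {"slide": [0, 0, 0.15], "delta_rot": [0, 0, 0], "fingers": -1},
    {"slide": [0, 0, 0.06], "delta_rot": [0, 0, 0], "fingers": -1},
    {"slide": [0, 0, 0], "delta_rot": [0, 0, 0], "fingers": -1}
  ]
}}

```text
time_s: 14.28
tcp_pos: [0.5329, -0.0913, 0.1122]
eef_rot: [178.0, 23.8, -173.1]
contact_force: [1.0, 2.1, 0.0]
gripper_width: 0.0367
gripper_force: 10.0
```

```bash
python3 p.py -8 -60 57.5 0
python3 - <<'E'
from h import *
snap('wrist','w5.png'); cv2.imwrite('pics/w5b.png',cv2.resize(cv2.imread('pics/w5.png')[120:330,140:420],(800,600)))
E
```

```text
{'time_s': np.float64(14.275), 'tcp_pos': array([ 0.5329, -0.0913,  0.1122]), 'eef_rot': array([ 177.9585,   23.8488, -173.1053]), 'joints': array([ 10.6663,   3.7824, -42.982 ,  -1.5533, -19.3164, -91.9834]), 'contact_force': array([0.9554, 2.0515, 0.0305]), 'gripper_width': np.float64(0.0367), 'gripper_force': np.float64(9.9638)}
slide [ 0.086 -0.006  0.361] to [ 0.5428 -0.089   0.0575]
rot [-0.016 -0.014 -0.041]
 slide after rot [ 0.086 -0.006  0.361]
organiser mm [-18.1 -61.  112.2]
```

View pics/w5b.png

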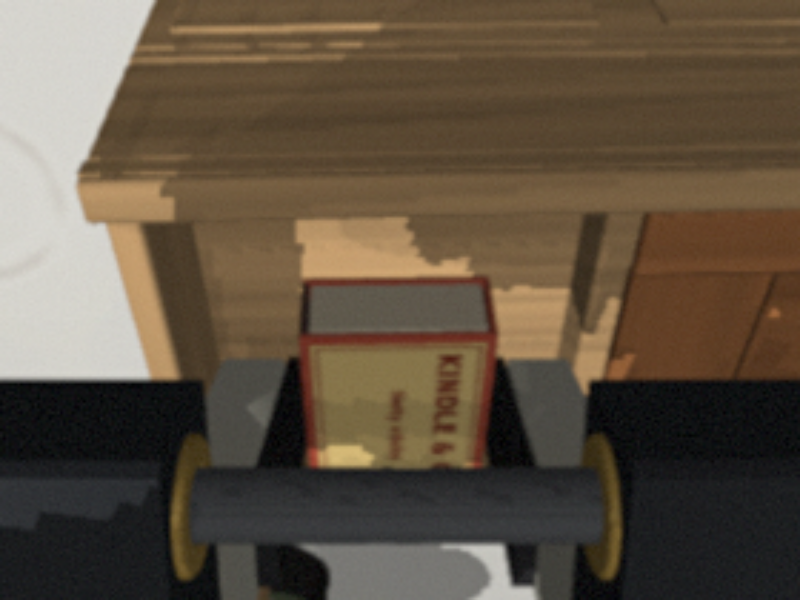

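The view shows the box held flat (305–495) above the compartment, whose floor spans about 215–575. It is centred and clear of the front rail, so I'll lower it.

>>> {"name": "play_rows", "arguments": {
  "rows": [
    {"slide": [0.025, 0, 0.1], "delta_rot": [0, 0, 0], "fingers": -1},
    {"slide": [0.025, 0, 0.1], "delta_rot": [0, 0, 0], "fingers": -1},
    {"slide": [0.02, 0, 0.08], "delta_rot": [0, 0, 0], "fingers": -1},
    {"slide": [0.016, 0, 0.07], "delta_rot": [0, 0, 0], "fingers": -1},
    {"slide": [0, 0, 0], "delta_rot": [0, 0, 0], "fingers": -1},
    {"slide": [0, 0, 0], "delta_rot": [0, 0, 0], "fingers": -1}
  ]
}}

```text
time_s: 15.08
tcp_pos: [0.5426, -0.0871, 0.0598]
eef_rot: [178.0, 23.9, -173.0]
contact_force: [-0.0, -0.5, 0.2]
gripper_width: 0.0367
gripper_force: 10.0
```

```bash
python3 p.py -8 -60 57.5 0
```

```text
{'time_s': np.float64(15.075), 'tcp_pos': array([ 0.5426, -0.0871,  0.0598]), 'eef_rot': array([ 177.9532,   23.9436, -172.9955]), 'joints': array([ 10.9687,  10.083 , -45.3006,  -2.3645, -10.6031, -91.2986]), 'contact_force': array([-0.0054, -0.5435,  0.1949]), 'gripper_width': np.float64(0.0367), 'gripper_force': np.float64(9.9638)}
slide [ 0.006 -0.013  0.013] to [ 0.5428 -0.089   0.0575]
rot [-0.005  0.006 -0.019]
 slide after rot [ 0.006 -0.013  0.013]
organiser mm [ -8.  -58.1  59.8]
```

>>> {"name": "play_rows", "arguments": {
  "rows": [
    {"slide": [0.006, -0.01, 0.014], "delta_rot": [0, 0, 0], "fingers": -1},
    {"slide": [0, 0, 0.006], "delta_rot": [0, 0, 0], "fingers": -1},
    {"slide": [0, 0, 0], "delta_rot": [0, 0, 0], "fingers": -1}
  ]
}}

```text
time_s: 15.45
tcp_pos: [0.543, -0.0885, 0.0564]
eef_rot: [177.9, 23.9, -173.0]
contact_force: [-0.2, 0.5, -0.3]
gripper_width: 0.0367
gripper_force: 10.0
```

>>> {"name": "play_rows", "arguments": {
  "rows": [
    {"slide": [0, 0, 0], "delta_rot": [0, 0, 0], "fingers": 0.05},
    {"slide": [0, 0, 0], "delta_rot": [0, 0, 0], "fingers": 0.05},
    {"slide": [0, 0, 0], "delta_rot": [0, 0, 0], "fingers": 0.05},
    {"slide": [0, 0, 0], "delta_rot": [0, 0, 0], "fingers": 0.05}
  ]
}}

```text
time_s: 15.95
tcp_pos: [0.543, -0.0885, 0.0564]
eef_rot: [177.9, 23.9, -173.0]
contact_force: [0.1, 0.4, 0.1]
gripper_width: 0.0461
gripper_force: 0.0
```

```bash
python3 p.py -18 -60 112 0;  python3 p.py -18 -60 112 .08
```

```text
{'time_s': np.float64(15.95), 'tcp_pos': array([ 0.543 , -0.0885,  0.0564]), 'eef_rot': array([ 177.9495,   23.9302, -173.003 ]), 'joints': array([ 10.7317,  10.5473, -45.1445,  -2.977 , -10.3147, -90.4845]), 'contact_force': array([0.124 , 0.4036, 0.134 ]), 'gripper_width': np.float64(0.0461), 'gripper_force': np.float64(0.0)}
slide [-0.088  0.009 -0.367] to [ 0.5329 -0.0903  0.112 ]
rot [-0.005  0.003 -0.02 ]
 slide after rot [-0.088  0.009 -0.367]
organiser mm [ -7.7 -59.5  56.4]
{'time_s': np.float64(15.95), 'tcp_pos': array([ 0.543 , -0.0885,  0.0564]), 'eef_rot': array([ 177.9495,   23.9302, -173.003 ]), 'joints': array([ 10.7317,  10.5473, -45.1445,  -2.977 , -10.3147, -90.4845]), 'contact_force': array([0.124 , 0.4036, 0.134 ]), 'gripper_width': np.float64(0.0461), 'gripper_force': np.float64(0.0)}
slide [-0.088  0.009 -0.9  ] to [ 0.501  -0.0971  0.1851]
rot [-0.005  0.003 -0.02 ]
 slide after rot [-0.088  0.009 -0.9  ]
organiser mm [ -7.7 -59.5  56.4]
```

Released. I'll retreat along the tool axis and look.

>>> {"name": "play_rows", "arguments": {
  "rows": [
    {"slide": [-0.02, 0, -0.08], "delta_rot": [0, 0, 0], "fingers": 0.05},
    {"slide": [-0.03, 0, -0.14], "delta_rot": [0, 0, 0], "fingers": 0.05},
    {"slide": [-0.03, 0, -0.2], "delta_rot": [0, 0, 0], "fingers": 0.05},
    {"slide": [0, 0, -0.25], "delta_rot": [0, 0, 0], "fingers": -0.3},
    {"slide": [0, 0, -0.25], "delta_rot": [0, 0, 0], "fingers": -0.3},
    {"slide": [0, 0, 0], "delta_rot": [0, 0, 0], "fingers": -0.3}
  ]
}}

```text
time_s: 16.7
tcp_pos: [0.4996, -0.099, 0.1915]
eef_rot: [178.0, 24.3, -173.0]
contact_force: [0.8, -0.4, -1.0]
gripper_width: 0.031
gripper_force: 0.0
```

```bash
python3 g.py -10 48 108
python3 - <<'E'
from h import *
snap('wrist','w6.png'); cv2.imwrite('pics/w6b.png',cv2.resize(cv2.imread('pics/w6.png')[100:310,140:420],(800,600)))
E
```

```text
{'time_s': np.float64(16.7), 'tcp_pos': array([ 0.4996, -0.099 ,  0.1915]), 'eef_rot': array([ 177.9589,   24.3225, -172.9946]), 'joints': array([ 10.4   ,  -6.2684, -40.0372,  -1.2144, -31.842 , -92.0615]), 'contact_force': array([ 0.7843, -0.3849, -1.0199]), 'gripper_width': np.float64(0.031), 'gripper_force': np.float64(0.0)}
slide [-0.025  0.728  0.648] to [0.5274 0.0179 0.108 ]
rot [-0.891 -0.217 -0.034]
 slide after rot [-0.015  0.68   0.699]
organiser mm [-52.  -64.5 191.5]
```

View pics/w6b.png

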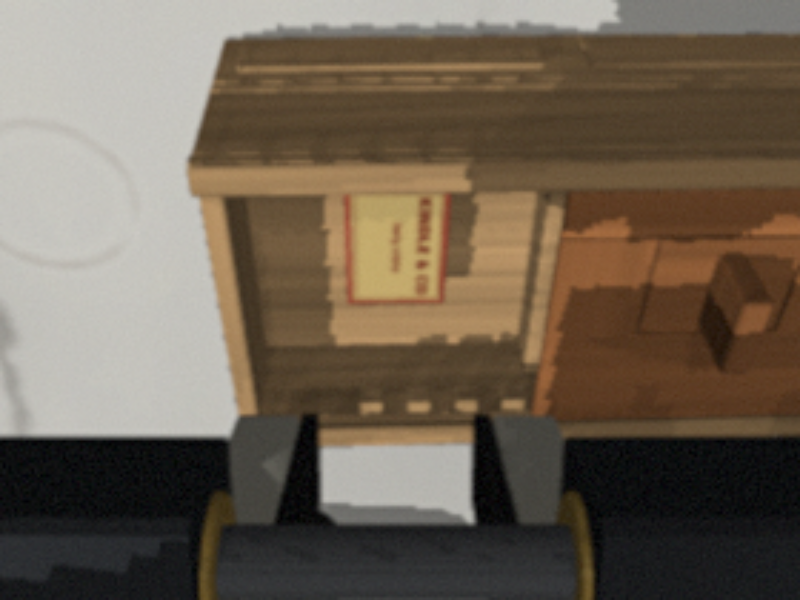

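The view shows the matchbox flat on the compartment floor (345–448, 195–302), let go. The open cover's fin is upright at about (735, 305). Next is closing.

>>> {"name": "play_rows", "arguments": {
  "rows": [
    {"slide": [0, 0, 0], "delta_rot": [-0.89, -0.22, -0.03], "fingers": -0.3},
    {"slide": [0, 0.22, 0], "delta_rot": [0, 0, 0], "fingers": -0.3},
    {"slide": [0, 0.23, 0], "delta_rot": [0, 0, 0], "fingers": -0.3},
    {"slide": [-0.015, 0.23, 0.1], "delta_rot": [0, 0, 0], "fingers": -0.3},
    {"slide": [0, 0, 0.2], "delta_rot": [0, 0, 0], "fingers": -0.3},
    {"slide": [0, 0, 0.1], "delta_rot": [0, 0, 0], "fingers": -0.3},
    {"slide": [0, 0, 0], "delta_rot": [0, 0, 0], "fingers": -0.3}
  ]
}}

```text
time_s: 17.62
tcp_pos: [0.5072, 0.0108, 0.142]
eef_rot: [174.0, 24.7, -172.9]
contact_force: [0.2, -0.5, -0.3]
gripper_width: 0.0309
gripper_force: 0.0
```

```bash
python3 g.py -10 48 108
```

```text
{'time_s': np.float64(17.625), 'tcp_pos': array([0.5072, 0.0108, 0.142 ]), 'eef_rot': array([ 173.9737,   24.7111, -172.8828]), 'joints': array([  24.4719,   -3.3643,  -47.9325,    3.9677,  -20.12  , -109.453 ]), 'contact_force': array([ 0.2008, -0.4767, -0.2604]), 'gripper_width': np.float64(0.0309), 'gripper_force': np.float64(0.0)}
slide [-0.032  0.003  0.266] to [0.5274 0.0179 0.108 ]
rot [-0.012 -0.134 -0.011]
 slide after rot [-0.029  0.002  0.266]
organiser mm [-30.9  43.4 142. ]
```

>>> {"name": "play_rows", "arguments": {
  "rows": [
    {"slide": [-0.03, 0, 0.1], "delta_rot": [0, -0.13, 0], "fingers": -0.3},
    {"slide": [0, 0, 0.11], "delta_rot": [0, 0, 0], "fingers": -0.3},
    {"slide": [0, 0, 0.05], "delta_rot": [0, 0, 0], "fingers": -0.3},
    {"slide": [0, 0, 0], "delta_rot": [0, 0, 0], "fingers": -0.3}
  ],
  "squeeze": 45
}}

```text
time_s: 18.12
tcp_pos: [0.5279, 0.0173, 0.1106]
eef_rot: [173.9, 25.5, -173.0]
contact_force: [-0.1, 0.1, -0.6]
gripper_width: 0.0306
gripper_force: 0.0
```

```bash
python3 g.py -10 48 108
```

```text
{'time_s': np.float64(18.125), 'tcp_pos': array([0.5279, 0.0173, 0.1106]), 'eef_rot': array([ 173.8941,   25.4825, -173.011 ]), 'joints': array([  24.0854,    1.7214,  -49.955 ,    6.5066,  -12.278 , -111.7532]), 'contact_force': array([-0.1491,  0.1429, -0.6005]), 'gripper_width': np.float64(0.0306), 'gripper_force': np.float64(0.0)}
slide [0.01  0.003 0.015] to [0.5274 0.0179 0.108 ]
rot [-0.006  0.036 -0.018]
 slide after rot [0.01  0.003 0.015]
organiser mm [ -9.6  47.3 110.6]
```

>>> {"name": "play_rows", "arguments": {
  "rows": [
    {"slide": [0.01, 0, 0.013], "delta_rot": [0, 0, 0], "fingers": -0.3},
    {"slide": [0, 0, 0], "delta_rot": [0, 0, 0], "fingers": -1},
    {"slide": [0, 0, 0], "delta_rot": [0, 0, 0], "fingers": -1},
    {"slide": [0, 0, 0], "delta_rot": [0, 0, 0], "fingers": -1},
    {"slide": [0, 0, 0], "delta_rot": [0, 0, 0], "fingers": -1},
    {"slide": [0.015, -0.003, 0.03], "delta_rot": [0, 0, 0], "fingers": -1},
    {"slide": [0.013, -0.003, 0.03], "delta_rot": [0, 0, 0], "fingers": -1},
    {"slide": [0, 0, 0], "delta_rot": [0, 0, 0], "fingers": -1}
  ],
  "squeeze": 45
}}

```text
time_s: 19.12
tcp_pos: [0.5285, 0.0178, 0.1003]
eef_rot: [173.8, 25.7, -173.0]
contact_force: [-16.1, -3.1, 29.2]
gripper_width: 0.0094
gripper_force: 45.6
```

```bash
python3 g.py -10 -60 100
```

```text
{'time_s': np.float64(19.125), 'tcp_pos': array([0.5285, 0.0178, 0.1003]), 'eef_rot': array([ 173.8265,   25.7472, -173.0346]), 'joints': array([  23.9885,    2.8219,  -51.6319,    8.4462,   -9.2492, -113.6315]), 'contact_force': array([-16.093 ,  -3.0572,  29.1551]), 'gripper_width': np.float64(0.0094), 'gripper_force': np.float64(45.5789)}
slide [ 0.006 -0.714 -0.078] to [ 0.5408 -0.0893  0.1   ]
rot [ 0.006  0.094 -0.017]
 slide after rot [ 0.007 -0.714 -0.077]
organiser mm [ -9.   47.7 100.3]
```

>>> {"name": "play_rows", "arguments": {
  "rows": [
    {"slide": [0, -0.07, -0.0075], "delta_rot": [0, 0, 0], "fingers": -1},
    {"slide": [0, -0.07, -0.0075], "delta_rot": [0, 0, 0], "fingers": -1},
    {"slide": [0, -0.07, -0.0075], "delta_rot": [0, 0, 0], "fingers": -1},
    {"slide": [0, -0.07, -0.0075], "delta_rot": [0, 0, 0], "fingers": -1},
    {"slide": [0, -0.07, -0.0075], "delta_rot": [0, 0, 0], "fingers": -1},
    {"slide": [0, -0.07, -0.0075], "delta_rot": [0, 0, 0], "fingers": -1},
    {"slide": [0, -0.07, -0.0075], "delta_rot": [0, 0, 0], "fingers": -1},
    {"slide": [0, 0, 0], "delta_rot": [0, 0, 0], "fingers": -1}
  ]
}}

```text
time_s: 20.12
tcp_pos: [0.5382, -0.0565, 0.1004]
eef_rot: [173.9, 25.8, -173.0]
contact_force: [-10.1, -3.2, 22.3]
gripper_width: 0.0097
gripper_force: 45.3
```

```bash
python3 g.py -10 -60.5 100
```

```text
{'time_s': np.float64(20.125), 'tcp_pos': array([ 0.5382, -0.0565,  0.1004]), 'eef_rot': array([ 173.907 ,   25.7696, -173.0379]), 'joints': array([ 11.0222,   5.2448, -39.8092, -13.1541, -19.3142, -81.2287]), 'contact_force': array([-10.0696,  -3.184 ,  22.2793]), 'gripper_width': np.float64(0.0097), 'gripper_force': np.float64(45.3214)}
slide [ 0.009 -0.221 -0.025] to [ 0.5409 -0.0898  0.1   ]
rot [-0.012  0.099 -0.017]
 slide after rot [ 0.01  -0.221 -0.025]
organiser mm [ -8.5 -27.1 100.4]
```

>>> {"name": "play_rows", "arguments": {
  "rows": [
    {"slide": [0.001, -0.07, -0.0065], "delta_rot": [0, 0, 0], "fingers": -1},
    {"slide": [0.001, -0.07, -0.0065], "delta_rot": [0, 0, 0], "fingers": -1},
    {"slide": [0.001, -0.06, -0.006], "delta_rot": [0, 0, 0], "fingers": -1},
    {"slide": [0.001, -0.025, -0.002], "delta_rot": [0, 0, 0], "fingers": -1},
    {"slide": [0, 0, 0], "delta_rot": [0, 0, 0], "fingers": -1},
    {"slide": [0, 0, 0], "delta_rot": [0, 0, 0], "fingers": -1}
  ]
}}

```text
time_s: 20.88
tcp_pos: [0.5426, -0.0895, 0.1004]
eef_rot: [173.9, 25.9, -173.0]
contact_force: [-10.8, 0.9, 22.7]
gripper_width: 0.0095
gripper_force: 45.3
```

```bash
python3 g.py -10 -60.5 100
```

```text
{'time_s': np.float64(20.875), 'tcp_pos': array([ 0.5426, -0.0895,  0.1004]), 'eef_rot': array([ 173.9437,   25.8514, -172.9647]), 'joints': array([  5.0124,   6.6191, -35.9615, -18.1535, -22.8018, -71.3482]), 'contact_force': array([-10.7691,   0.8573,  22.7215]), 'gripper_width': np.float64(0.0095), 'gripper_force': np.float64(45.3211)}
slide [ 0.012  0.    -0.003] to [ 0.5409 -0.0898  0.1   ]
rot [-0.013  0.115 -0.001]
 slide after rot [ 0.012  0.    -0.003]
organiser mm [ -8.3 -60.5 100.4]
```

>>> {"name": "play_rows", "arguments": {
  "rows": [
    {"slide": [0, -0.015, -0.0015], "delta_rot": [0, 0, 0], "fingers": -1},
    {"slide": [0, 0, 0], "delta_rot": [0, 0, 0], "fingers": -1},
    {"slide": [0, 0, 0], "delta_rot": [0, 0, 0], "fingers": -1}
  ]
}}

```text
time_s: 21.25
tcp_pos: [0.5426, -0.0902, 0.1004]
eef_rot: [173.8, 25.8, -173.0]
contact_force: [-10.6, 11.2, 25.2]
gripper_width: 0.0096
gripper_force: 45.3
```

```bash
python3 g.py -10 -60.5 100
```

```text
{'time_s': np.float64(21.25), 'tcp_pos': array([ 0.5426, -0.0902,  0.1004]), 'eef_rot': array([ 173.8289,   25.825 , -172.9675]), 'joints': array([  4.7273,   6.6927, -35.7002, -18.5464, -23.1076, -70.7596]), 'contact_force': array([-10.6056,  11.2429,  25.1907]), 'gripper_width': np.float64(0.0096), 'gripper_force': np.float64(45.2923)}
slide [ 0.011  0.005 -0.002] to [ 0.5409 -0.0898  0.1   ]
rot [ 0.012  0.11  -0.002]
 slide after rot [ 0.011  0.005 -0.002]
organiser mm [ -8.3 -61.2 100.4]
```

The cover is at its shut stop (11 N reaction). I'll let the tab rise, open the fingers and retreat.

>>> {"name": "play_rows", "arguments": {
  "rows": [
    {"slide": [-0.015, 0.003, -0.03], "delta_rot": [0, 0, 0], "fingers": -1},
    {"slide": [-0.013, 0.003, -0.03], "delta_rot": [0, 0, 0], "fingers": -1},
    {"slide": [0, 0, 0], "delta_rot": [0, 0, 0], "fingers": -0.3},
    {"slide": [0, 0, 0], "delta_rot": [0, 0, 0], "fingers": -0.3},
    {"slide": [0, 0, 0], "delta_rot": [0, 0, 0], "fingers": -0.3},
    {"slide": [0, 0, -0.15], "delta_rot": [0, 0, 0], "fingers": -0.3},
    {"slide": [0, 0, -0.3], "delta_rot": [0, 0, 0], "fingers": -0.3},
    {"slide": [0, 0, -0.3], "delta_rot": [0, 0, 0], "fingers": -0.3}
  ]
}}

```text
time_s: 22.25
tcp_pos: [0.4932, -0.1099, 0.2089]
eef_rot: [173.9, 25.4, -173.0]
contact_force: [1.1, -0.1, 0.7]
gripper_width: 0.0305
gripper_force: 0.0
```

Run:
```python
from h import *
snap('wrist','w7.png'); snap('scene','s7.png');st()
o=np.zeros((600,800,3),np.uint8)
o[:300,:400]=cv2.resize(cv2.imread('pics/w7.png')[80:290,140:420],(400,300))
o[300:,:400]=cv2.resize(cv2.imread('pics/s7.png')[170:290,210:370],(400,300),interpolation=cv2.INTER_CUBIC)
o[300:,400:]=cv2.resize(cv2.imread('pics/s0.png')[170:290,210:370],(400,300),interpolation=cv2.INTER_CUBIC)
cv2.imwrite('pics/f.png',o)
print('fin up top expected', (proj('w7.png',[org(-26,-60,118),org(-26,-60,110)])-[140,80])*400/280)
```

```text
{'time_s': np.float64(22.35), 'tcp_pos': array([ 0.495 , -0.1104,  0.2133]), 'eef_rot': array([ 173.9885,   25.941 , -172.9714]), 'joints': array([  3.0134,  -6.5353, -33.1831, -12.5137, -38.5174, -76.5051]), 'contact_force': array([ 0.4738, -0.7221,  0.5985]), 'gripper_width': np.float64(0.0301), 'gripper_force': np.float64(0.0)}
fin up top expected [[202.85714286 171.28571429]
 [201.57142857 163.14285714]]
```

View pics/f.png

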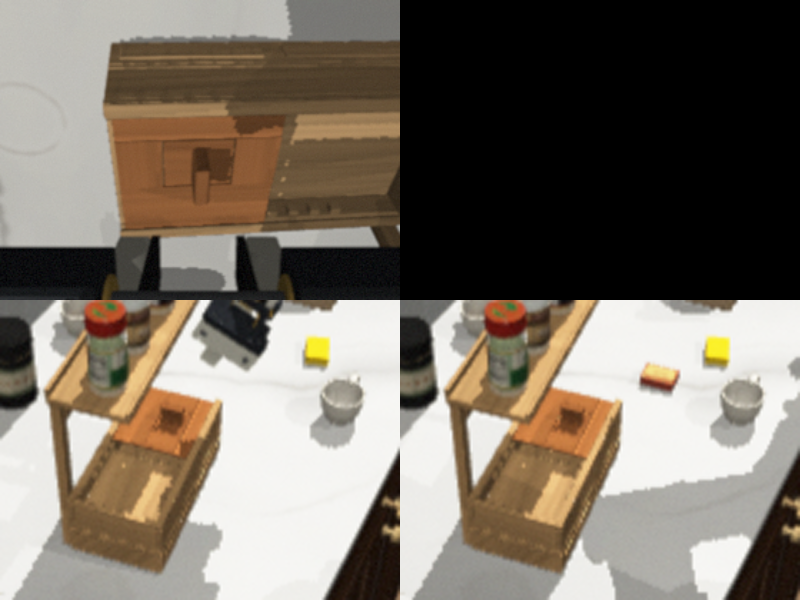

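The cover is shut, as at the start. The fin's front top edge sits at about (202, 171), the height expected with the tab up. The cup, jars and look‑alike are in place, and the robot touches nothing.

>>> {"name": "play_rows", "arguments": {
  "rows": [
    {"slide": [0, 0, -0.1], "delta_rot": [0, 0, 0], "fingers": -0.3},
    {"slide": [0, 0, 0], "delta_rot": [0, 0, 0], "fingers": -0.3},
    {"slide": [0, 0, 0], "delta_rot": [0, 0, 0], "fingers": -0.3}
  ]
}}

```text
time_s: 22.72
tcp_pos: [0.4879, -0.1117, 0.2212]
eef_rot: [173.9, 25.5, -173.0]
contact_force: [-0.5, 0.8, -0.4]
gripper_width: 0.0308
gripper_force: 0.0
```

```bash
python3 -c "
from plant import r
print(r.close_job())"
```

```text
the job is handed in; nothing more can be done
None
```

The matchbox was set down flat in the compartment, the cover is slid fully shut with its tab back up, and I saw no jar, shaker or cup moved; the job is handed in at 22.7 s, but the hand-in gave back no verdict.

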